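Turn the stamping die face up and clamp it in its bed

TASK

The foil-stamping die lies face down on the ledge of the stamping bed. Turn it over sideways over the rib onto the clamping bed next to the ledge, between the fence and the jaw, with its metal face up, lowering it gently all the way instead of letting it slap down; then wind the crank clockwise by its peg, a full turn, until it stops, so that the jaw closes up and squares the die against the fence. Let go, and leave the things lying around where they are.

Things in the scene. Friction and masses are not known exactly. Their poses are not given: they have to be found in the camera images.
- die: Foil-stamping die, loose, 0.15-0.3 kg: plywood mount 90 x 120 x 12 mm (x, y, z) with a metal plate 84 x 114 x 3 mm on one side, its face; 15 mm thick in all. Origin: centre of the metal face; z points to the plain wooden back (up at the start = face down). Lies along the bed's y within 3 degrees; its -y end overhangs the ledge by 40 to 52 mm, free below; its +y edge is 2 to 12 mm short of the rib.
- bed: Stamping bed, fixed: grey block, flat top 60 mm above the table, x -63 to +87, y -80 to +95 mm. A steel rib 4 mm high, y 0 to 4 mm, crosses the top along x. Origin: on the table under the rib's -y face. -y side: bare ledge; +y side: clamping bed, between fence (-x side) and jaw (+x side), open at its +y end, where a die tipped over the rib overhangs by about 35 mm.
- fence (a point): Middle of the inner face of the fixed steel fence, at its top edge: fence 70 mm long (y 20 to 90 mm of the bed), 10 mm high above the block's top. The face is at x = -45.5 mm in the bed's frame.
- jaw_face (a point): Middle of the face of the movable steel jaw, at its top edge: jaw 60 mm long (y 25 to 85 mm of the bed), 10 mm high above the block's top. The crank moves it towards the fence, 3.5 mm per rad: its face goes from x = +69.3 (crank at 0) to +45.5 mm (crank at its stop), 91 mm from the fence.
- crank_axis (a point): Centre of the crank disc's top, 90 mm above the table: disc 84 mm across on a gear housing 74 x 74 mm beyond the jaw, axis vertical at x = 125, y = 50 mm of the bed.
- crank (a joint): Angle of the crank (rad), 0 = jaw fully open, grows clockwise seen from above, stop at 6.8 (jaw closed, 1 mm of play on the die). Starts at 0 to 0.4. Turns lightly (under 3 N at the peg), stays where it is left, drives the jaw by gears. At 0 the peg lies towards the bed's -x from the axis.
- crank_peg (a point): Black round upright peg on the crank disc, 14 mm across, 40 mm high, 32 mm from the crank axis, spins freely on its own pin. This point is on the peg's axis, 24 mm above the disc (114 mm above the table).
- oil: Grey oil bottle 32 mm across, 85 mm high, by the bed's far corner, beyond the ledge. Origin: centre of its underside. Leave alone.
- spanner: Steel spanner, 130 mm long, lying on the table at the robot's side of the bed. Leave alone.
- stapler: Black stapler 130 x 34 x 42 mm, right of the bed. Leave alone.
- glue: White glue jar 68 mm across, 100 mm high, left of the bed. Leave alone.
- mug: White mug 80 mm across, 92 mm high, far left. Leave alone.
- brush: Brush 170 mm long lying at the left. Leave alone.
- spare_block: Bare plywood block 70 x 100 x 15 mm at the far right, not the die. Leave alone.
Not all that is in view belongs to the job. What is shaped like the die but orange is not meant.

How it is judged:
By the outcome, as a careful person would: the job done as asked, in the order asked, and still so for the second after the job is handed in, with the robot touching nothing.
It also fails if it takes over 67 s, if anything falls off the work surface, if the arm or the gripper's body presses on something with over 40 N, if the wrist force passes 120 N, or if a joint passes its speed limit or range.

ROBOT

A 7-joint arm with a two-finger parallel gripper is mounted at the origin on the work surface. World frame = base frame: x ahead of the robot, y to its left, z up, the work surface at z = 0. Lengths are in m, angles in rad, forces in N, time in s.
With the tool pointing down it reaches from about 0.425 to 0.875 m from the base axis. Payload 4.7 kg.
Tool frame: the origin (TCP) lies between the finger pads; the fingertips stand tip_reach ahead of it and the grasp point (between the pads) lies 5 mm behind it (tip_reach is the distance from the TCP to the fingertips, in m); z points along the fingers, y is the line along which they close (so a half turn about z gives the same grasp; the last joint's range is limited). The gripper opens to 87 mm and grips with 3 to 60 N. Pads are 19 mm wide; open, the fingers measure 117 mm over their backs; the gripper's body (75 mm by 190 mm) begins 51 mm behind the grasp point.
Start: joints at [1.235, 0.321, -0.07, 1.45, 0.023, 1.371, -0.057], TCP at [0.223, -0.611, 0.237] pointing down, gripper open.
Joint ranges: [-2.86, 2.86], [-0.3, 2.09], [-1.38, 1.24], [0.06, 2.45], [-1.56, 4.7], [0.09, 2.05], [-2.69, 2.69]. Speed limits (rad/s): [2.57, 2.57, 3.14, 3.14, 3.14, 3.14, 3.14].

INTERFACE

Orientations are given as a unit quaternion [x, y, z, w].
In Python, from cell import * gives the robot as it stands.
- The arm moves only by the tool drive_tool, never from a script. Its argument "rows" is a list of rows, each a list of 7 numbers: the shift along the tool's x, y, z in m, then the turn, a rotation vector about the tool's x, y, z in degrees, then the opening in per cent of the stroke, from 0 (shut) to 100 (fully open). In form: [[tx, ty, tz, rx, ry, rz, claw], ...]. A call has 1 to 10 rows; each row shifts and turns the commanded pose from where the row before left it, along the tool's axes as they then stand; what a row does not reach is not made up. A row lasts 1/8 s, in which the tool goes at most 62.5 mm and 10.7 degrees, less where a joint would pass 70% of its speed; a pose out of reach is approached as far as the arm can. A call with a gripper value outside its range is refused whole. The fingers move at their own pace and stop on an object; "force" is the grip in N (left out, the last holds). Time passes only in rows, so rows that do not move let the fingers close. It gives the time, the measured TCP pose, the force, the opening and the grip force at its end, in the units of the state.
- get_state(): the state, without advancing time (a new reading comes with each control period).
- snapshot(name): name is "scene" or "top" or "wrist"; returns a dict with "color" (420x560x3 uint8, red, green, blue), "depth" (420x560 float32, m along the optical axis (not along the pixel's ray), 0 where there is no reading), "mtx" (3x3 intrinsics, pixels), "dist_coeffs" ([k1, k2, p1, p2, k3] as OpenCV has them; the pictures are not rectified), "rvec" (rotation vector, rad) and "tvec" (3), from world to camera coordinates, as OpenCV has them. Camera axes: x right, y down, z forward; pixel columns grow to the right and rows downward; lengths in m; the calibration is good to about 2 mm. A picture is of the moment at which its call begins.
- job_done(): hands the job in; it is judged then, once.
Trained networks look in a picture, given as the dict that the camera call returned (one of the last four; its "shot" number tells which), for a name from the list of things; names that differ only in an ending like _2 or _b are one class to them, and where a whole thing is asked for, a point or a joint stands for the part that bears it (a point fixed in the world has none). Each returns a list of dicts, best first, with "confidence" (0 to 1); they miss things now and then, are a little off and sometimes report something else, mostly with a low value. They report only what shows in the picture. A call takes as long as a camera call. They do not tell look-alikes from the thing itself.
- outline_of(picture, thing): "region" (420x560 bool, what is visible of it) and "uv" ([column, row] in pixels, amid what is visible of it).
The state is a dict: "time_s": time; "joints": joint angles; "dq": joint speeds; "effort": joint torques, N m; "eef_pos": TCP position; "tool_rot": TCP orientation; "contact_force": force on the tool from outside, world axes, zero at the start; "torque": the same for the moment, N m; "width": finger opening in m; "grip_force": force on a finger pad.
Only numpy, scipy, OpenCV 4.12 (cv2) and the standard library are available. Lean on these libraries where they do the work, as an engineer would, in place of code of your own. Each camera call takes 0.05 s, during which the arm holds its last target. There are 200 camera calls.

## Working session

There is one attempt and no reset: what is moved stays moved. The work goes in short steps, Python scripts to look and compute and a tool call to move; the robot and the scene stay as the last step left them, time stands still between calls to the robot, and variables do not carry over. Pictures are saved under pics/ and viewed, at most 10 in all, crops included, and the job is handed in when it is done.

Besides the shell and the picture viewer there is one more tool, called after "Emit:" as name(argument=value, ...), one argument or row to a line, values as JSON. drive_tool: Moves the arm, as the interface text tells. Its arguments: {"type":"object","properties":{"rows":{"type":"array","items":{"type":"array","items":{"type":"number"}}},"force":{"type":"number"}},"required":["rows"]}

```bash
mkdir -p pics; ls
cat > h.py <<'E'
from cell import *
import numpy as np, cv2
from scipy.spatial.transform import Rotation as R
def w2c(p):
    return cv2.Rodrigues(p["rvec"])[0], np.array(p["tvec"]).ravel()
def back(p,uv,d=None):
    uv=np.atleast_2d(np.array(uv,float)); Rm,t=w2c(p)
    n=cv2.undistortPoints(uv[:,None],p["mtx"],p["dist_coeffs"])[:,0]
    if d is None: d=p["depth"][uv[:,1].astype(int),uv[:,0].astype(int)]
    c=np.c_[n*np.reshape(d,(-1,1)),np.broadcast_to(d,len(n))]
    return (c-t)@Rm
def cloud(p,reg):
    v,u=np.nonzero(reg&(p["depth"]>0)); return back(p,np.c_[u,v])
def onz(p,uv,z):
    a=back(p,uv,0.0)[0]; b=back(p,uv,1.0)[0]; return a+(b-a)*(z-a[2])/(b[2]-a[2])
def proj(p,X): return cv2.projectPoints(np.atleast_2d(np.array(X,float)),np.array(p["rvec"],float),np.array(p["tvec"],float),p["mtx"],p["dist_coeffs"])[0][:,0]
def save(p,n): cv2.imwrite("pics/"+n+".png",p["color"][:,:,::-1])
E
python3 - <<'E'
from h import *
for cam in ("top","scene"):
    p=snapshot(cam); save(p,cam+"0"); Rm,t=w2c(p); print(cam,"at",(-Rm.T@t).round(3))
    for n in ["die","bed","fence","jaw_face","crank","crank_peg","oil","spanner","stapler","glue"]:
        for o in outline_of(p,n)[:2]:
            c=cloud(p,o["region"])
            if len(c)==0: print(n,'nocloud');continue
            print(n,round(o["confidence"],2),np.round(o["uv"]),np.median(c,0).round(3),np.percentile(c,2,axis=0).round(3),np.percentile(c,98,axis=0).round(3))
print(get_state())
E
```

```text
pics
top at [ 0.421 -0.012  1.546]
die 0.94 [217. 211.] [0.516 0.19  0.015] [0.46  0.146 0.001] [0.577 0.234 0.022]
die 0.93 [230. 266.] [0.341 0.144 0.015] [0.28  0.083 0.001] [0.403 0.203 0.022]
fence 0.6 [298. 190.] [ 0.568 -0.044  0.062] [ 0.454 -0.144  0.051] [0.683 0.026 0.096]
jaw_face 0.23 [404. 154.] [ 0.682 -0.352  0.015] [ 0.641 -0.401  0.003] [ 0.723 -0.301  0.022]
crank 0.96 [302. 156.] [ 0.652 -0.05   0.09 ] [ 0.615 -0.086  0.083] [ 0.691 -0.012  0.125]
spanner 0.54 [282. 240.] [0.431 0.001 0.007] [ 0.414 -0.057 -0.   ] [0.457 0.044 0.014]
stapler 0.62 [420. 227.] [ 0.468 -0.396  0.04 ] [ 0.434 -0.451  0.006] [ 0.505 -0.347  0.047]
glue 0.3 [299. 190.] [ 0.568 -0.045  0.062] [ 0.453 -0.145  0.053] [0.682 0.024 0.096]
scene at [ 1.337 -0.023  0.944]
die 0.87 [343. 234.] [0.527 0.191 0.016] [0.463 0.148 0.008] [0.58  0.234 0.02 ]
die 0.84 [202. 190.] [ 0.332 -0.161  0.016] [ 0.264 -0.207  0.003] [ 0.386 -0.118  0.02 ]
bed 0.68 [248. 247.] [ 0.588 -0.046  0.062] [ 0.466 -0.153  0.02 ] [0.694 0.027 0.098]
fence 0.71 [251. 249.] [ 0.589 -0.044  0.062] [ 0.475 -0.154  0.018] 
[... 666 characters left out ...]
: 1.1, 'joints': array([ 1.23509005,  0.32101544, -0.07010125,  1.45049865,  0.02257401,
        1.37082157, -0.05690201]), 'dq': array([-0.00035491, -0.00027634, -0.00070776,  0.00087699,  0.00127834,
       -0.00127996, -0.0019642 ]), 'effort': array([ 2.16112503e-04, -4.91109896e+01, -4.03216006e-01, -3.12770212e+01,
       -6.38667913e-02,  3.35659634e-02, -4.02190835e-06]), 'eef_pos': array([ 0.22275488, -0.61065079,  0.23657717]), 'tool_rot': array([ 9.84742267e-01,  1.74019156e-01, -5.63244779e-06,  2.29408862e-05]), 'contact_force': array([ 0.20379601, -0.3420966 , -0.59192668]), 'torque': array([-0.03370087, -0.06122389, -0.05109258]), 'grip_force': 0.0, 'width': 0.0871103983797275}
```

```bash
ls -la pics
```

```text
total 672
drwxr-xr-x 2 agent agent   4096 Dec  3 05:37 .
drwxr-xr-x 3 agent agent   4096 Dec  3 05:37 ..
-rw-r--r-- 1 agent agent 293172 Dec  3 05:37 scene0.png
-rw-r--r-- 1 agent agent 381021 Dec  3 05:37 top0.png
```

```bash
python3 -c "
import cv2
a=cv2.imread('pics/top0.png')[120:270,230:390];cv2.imwrite('pics/t1.png',cv2.resize(a,None,fx=4,fy=4,interpolation=2))"
```

```text
(no output)
```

View pics/t1.png

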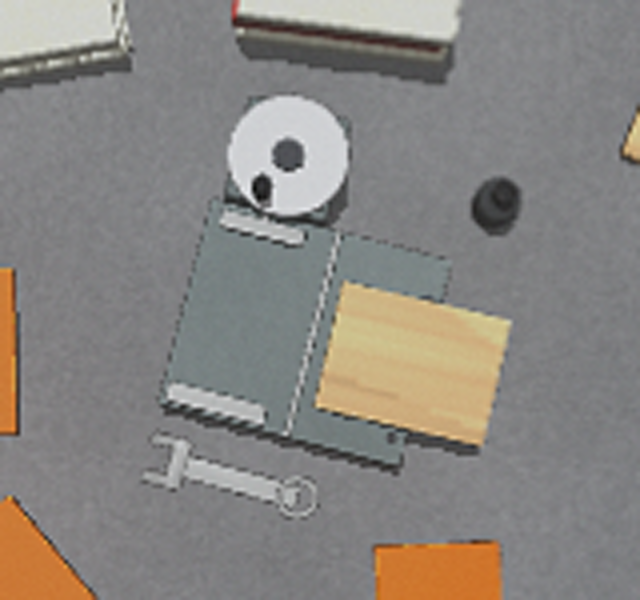

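View pics/scene0.png

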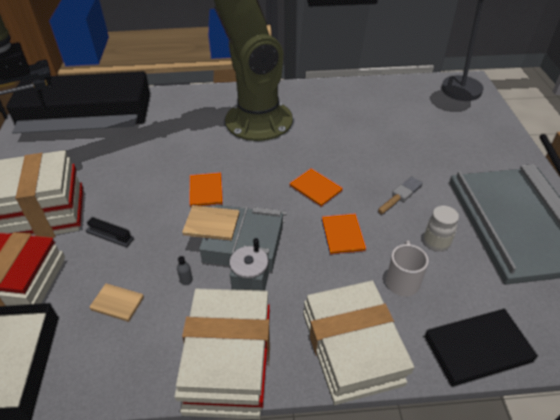

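Run:
```python
from h import *
p=snapshot("top")
f=lambda q,z: onz(p,np.array(q)/4+[230-.4,120-.4],z)
pts=[((87,95),(212,200),.06),((-63,95),(163,403),.06),((87,-80),(450,258),.06),((-63,-80),(403,458),.06),((87,2),(338,236),.064),((-63,2),(291,432),.064),((125,50),(288,155),.09)]
A=np.array([a for a,_,_ in pts])/1000; B=np.array([f(q,z)[:2] for _,q,z in pts])
H=(A-A.mean(0)).T@(B-B.mean(0)); U,S,V=np.linalg.svd(H); Rm=V.T@U.T; t=B.mean(0)-Rm@A.mean(0)
print("yaw",np.degrees(np.arctan2(Rm[1,0],Rm[0,0])),"o",t,"res mm",((A@Rm.T+t-B)*1000).round(1).tolist())
bed=lambda P:((np.array(P)[:2]-t)@Rm*1000).round(1)
for q in [(342,282),(512,320),(482,444),(316,408)]: print("die",bed(f(q,.075)))
from scipy import ndimage as nd
hsv=cv2.cvtColor(p["color"],cv2.COLOR_RGB2HSV); m=np.zeros((420,560),bool); m[185:235,302:362]=True
m&=(hsv[...,1]>60)&(hsv[...,2]>110)
w=np.array([onz(p,(u,v),.075)[:2] for v,u in zip(*np.nonzero(m))])
b=np.array([bed(x) for x in w]).astype(np.float32); print("rect",cv2.minAreaRect(b))
print("oil",bed((.639+.0,-.197)),"peg",bed((.631,-.03)),"spanner",bed((.431,.001)))
np.savez("bed.npz",R=Rm,t=t)
```

```text
yaw -13.076150719265629 o [ 0.52044617 -0.0688307 ] res mm [[1.2, 0.8], [-1.5, 1.6], [1.3, -2.0], [-4.0, -0.7], [5.5, -1.2], [-2.9, 0.6], [0.4, 0.9]]
die [49.3 -8. ]
die [  51.3 -129.1]
die [ -37.5 -128.4]
die [-40.2 -10.7]
rect ((5.502040863037109, -68.75779724121094), (90.51072692871094, 120.49309539794922), 0.1544451266527176)
oil [144.5 -98. ] peg [98.9 62.8] spanner [-102.9   47.8]
```

Emit:
drive_tool(
  rows=[
    [0,0,-0.05,0,0,0,100],
    [0,0,-0.05,0,0,0,100],
    [0,0,0,10,0,0,100],
    [0,0,0,10,0,0,100],
    [0,0,0,10,0,0,100],
    [0,0,0,10,0,0,100],
  ],
)

```text
time_s: 1.9
eef_pos: [0.2103, -0.6037, 0.3618]
tool_rot: [0.971, 0.159, -0.035, -0.175]
contact_force: [-0.1, -1.1, -1.7]
width: 0.0866
grip_force: 0.0
```

```bash
cat > lg.py <<'E'
from h import *
import json
s=get_state(); print({k:np.round(s[k],4).tolist() for k in ("time_s","joints","eef_pos","tool_rot","contact_force")})
open("log.jsonl","a").write(json.dumps([list(map(float,s[k])) for k in ("joints","eef_pos","tool_rot")])+"\n")
E
python3 lg.py
```

```text
{'time_s': 1.9, 'joints': [1.2005, 0.5718, -0.0073, 0.8996, -0.0018, 2.03, -0.0535], 'eef_pos': [0.2103, -0.6037, 0.3618], 'tool_rot': [0.971, 0.1588, -0.0354, -0.1754], 'contact_force': [-0.0505, -1.0511, -1.7037]}
```

Emit:
drive_tool(
  rows=[
    [0.02,0,0,0,10,0,100],
    [0.05,0,0,0,10,0,100],
    [0.05,0,0,0,0,10,100],
    [0.05,0,0,0,0,10,100],
    [0.05,0,0,0,0,10,100],
  ],
)

```text
time_s: 2.52
eef_pos: [0.4296, -0.5698, 0.4171]
tool_rot: [0.962, -0.116, 0.088, -0.232]
contact_force: [1.2, -0.3, 0.5]
width: 0.0869
grip_force: 0.0
```

```bash
python3 lg.py
```

```text
{'time_s': 2.525, 'joints': [1.1491, 0.7083, -0.1714, 0.6226, -0.3612, 2.0506, -0.9364], 'eef_pos': [0.4296, -0.5698, 0.4171], 'tool_rot': [0.9619, -0.1156, 0.0884, -0.2316], 'contact_force': [1.2361, -0.3225, 0.4705]}
```

Emit:
drive_tool(
  rows=[
    [0.02,-0.04,0,-10,0,0,100],
    [0.02,-0.05,0,-10,0,0,100],
    [0.02,-0.05,0,-10,0,0,100],
    [0.02,-0.05,0,-10,0,0,100],
  ],
)

```text
time_s: 3.02
eef_pos: [0.5484, -0.4128, 0.4669]
tool_rot: [0.983, -0.137, 0.047, 0.114]
contact_force: [1.2, 0.5, -0.6]
width: 0.0871
grip_force: 0.0
```

```bash
python3 lg.py
```

```text
{'time_s': 3.025, 'joints': [0.6172, 0.2619, -0.1396, 1.0957, 0.2193, 1.6163, -1.3335], 'eef_pos': [0.5484, -0.4128, 0.4669], 'tool_rot': [0.9828, -0.1369, 0.0469, 0.1145], 'contact_force': [1.2483, 0.4888, -0.6128]}
```

```bash
cat > kin.py <<'E'
import numpy as np, json
from scipy.spatial.transform import Rotation as R
from scipy.optimize import least_squares
def load():
    D=[json.loads(l) for l in open("log.jsonl")]
    D.append([[1.23509005,0.32101544,-0.07010125,1.45049865,0.02257401,1.37082157,-0.05690201],[0.22275488,-0.61065079,0.23657717],[.984742267,.174019156,-5.6e-6,2.29e-5]])
    return D
def fk(q,s,L,off):
    z=lambda a:R.from_euler('z',a); y=lambda a:R.from_euler('y',a)
    Rr=z(s[0]*q[0]); p=np.array([0,0,L[0]])
    Rr=Rr*y(q[1])*z(s[1]*q[2]); p=p+Rr.apply([L[4],0,L[1]])
    Rr=Rr*y(q[3]); p=p+Rr.apply([L[5],0,0]); Rr=Rr*z(s[2]*q[4]); p=p+Rr.apply([0,0,L[2]])
    Rr=Rr*y(q[5]); p=p+Rr.apply([L[6],0,0]); Rr=Rr*z(s[3]*q[6]+off); p=p+Rr.apply([0,0,L[3]])
    return p,Rr
if __name__=="__main__":
    import itertools
    D=load(); best=[]
    for s in itertools.product([1,-1],repeat=4):
        f=lambda x:np.concatenate([np.r_[fk(d[0],s,x[:7],x[7])[0]-d[1], .3*(fk(d[0],s,x[:7],x[7])[1].inv()*R.from_quat(d[2])).as_rotvec()] for d in D])
        for o in (0,1.57,3.14,-1.57):
            r=least_squares(f,[.3,.4,.4,.25,0,0,0,o]); best.append((r.cost,s,r.x))
    best.sort(key=lambda b:b[0])
    for b in best[:3]: print(b[0],b[1],b[2].round(4))
    np.savez("kin.npz",s=best[0][1],x=best[0][2])
E
python3 kin.py
```

```text
0.0010868968595813802 (-1, -1, -1, -1) [ 0.1528  0.5539  0.524   0.385   0.0176 -0.0516  0.0589  1.5708]
0.001086896859581385 (-1, -1, -1, -1) [ 0.1528  0.5539  0.524   0.385   0.0176 -0.0516  0.0589  1.5708]
0.0010868968595813915 (-1, -1, -1, -1) [ 0.1528  0.5539  0.524   0.385   0.0176 -0.0516  0.0589  1.5708]
```

```bash
cat > kin2.py <<'E'
from kin import *
def frames(q):
    z=lambda a:R.from_euler('z',a); y=lambda a:R.from_euler('y',a)
    A=[z(-q[0])]; A.append(A[-1]*y(q[1])); A.append(A[-1]*z(-q[2])); A.append(A[-1]*y(q[3])); A.append(A[-1]*z(-q[4])); A.append(A[-1]*y(q[5])); A.append(A[-1]*z(-q[6]+np.pi/2)); return A
def fk2(q,x):
    A=frames(q); x=np.reshape(x,(7,3)); return sum(a.apply(v) for a,v in zip(A,x))+[0,0,0], A[-1]
if __name__=="__main__":
    D=load()
    print("rot err deg",[np.degrees((frames(d[0])[-1].inv()*R.from_quat(d[2])).magnitude()).round(2) for d in D])
    x0=np.zeros((7,3)); x0[0,2]=.2;x0[2,2]=.5;x0[4,2]=.45;x0[6,2]=.3
    w=np.full((7,3),.02); w[[0,2,4,6],2]=1e-4
    f=lambda x:np.r_[np.concatenate([fk2(d[0],x)[0]-d[1] for d in D]),.05*w.ravel()*(x-x0.ravel())]
    r=least_squares(f,x0.ravel()); print(r.x.reshape(7,3).round(3)); print((f(r.x)[:3*len(D)]*1000).round(1)); np.save("kx.npy",r.x)
E
python3 kin2.py
```

```text
rot err deg [np.float64(0.0), np.float64(0.0), np.float64(0.0), np.float64(0.0)]
[[ 0.002 -0.006  0.252]
 [-0.001 -0.006 -0.   ]
 [-0.001 -0.006  0.464]
 [ 0.001 -0.006  0.   ]
 [ 0.001 -0.001  0.513]
 [-0.001 -0.001  0.   ]
 [-0.     0.     0.353]]
[ 0. -0.  0.  0.  0. -0.  0.  0.  0. -0. -0. -0.]
```

Run:
```python
from h import *
import cell
print([n for n in dir(cell) if not n.startswith('_')], getattr(cell,'tip_reach',None))
p=snapshot("scene"); save(p,"s1"); w=snapshot("wrist"); save(w,"w1")
cv2.imwrite("pics/sw.png",np.hstack([p["color"],w["color"]])[:,:,::-1][:, :][::1,::1])
a=cv2.imread("pics/sw.png"); cv2.imwrite("pics/sw.png",cv2.resize(a,(800,300)))
z=np.load("bed.npz"); Rm,t=z["R"],z["t"]
q=snapshot("top")
for n in ["mug","glue","brush","oil","stapler"]:
    for c_ in (p,q):
        for o in outline_of(c_,n)[:1]:
            c=cloud(c_,o["region"]); print(n,round(o["confidence"],2),np.percentile(c,3,axis=0).round(3),np.percentile(c,97,axis=0).round(3))
```

```text
['IKError', 'get_state', 'job_done', 'outline_of', 'snapshot', 'tip_reach'] 0.014
mug 0.84 [ 0.615  0.268 -0.   ] [0.711 0.342 0.094]
glue 0.71 [0.538 0.391 0.007] [0.594 0.447 0.103]
glue 0.9 [0.53  0.389 0.008] [0.59  0.448 0.105]
brush 0.56 [0.341 0.307 0.001] [0.452 0.432 0.024]
brush 0.98 [0.342 0.306 0.003] [0.447 0.427 0.025]
oil 0.78 [ 0.623 -0.212  0.008] [ 0.646 -0.185  0.086]
oil 0.41 [ 0.614 -0.216  0.015] [ 0.641 -0.186  0.09 ]
stapler 0.95 [ 0.44  -0.462  0.002] [ 0.51  -0.347  0.045]
stapler 0.64 [ 0.448 -0.427 -0.002] [ 0.509 -0.346  0.046]
```

View pics/sw.png

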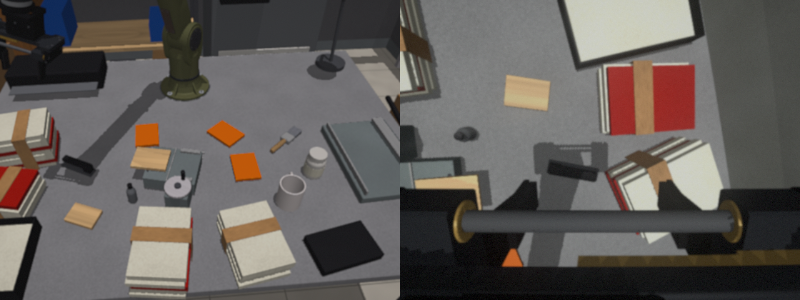

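```bash
cat > ik.py <<'E'
from kin2 import *
x=np.load("kx.npy"); lo=np.array([-2.86,-.3,-1.38,.06,-1.56,.09,-2.69])+.03; hi=np.array([2.86,2.09,1.24,2.45,4.7,2.05,2.69])-.03
z=np.load("bed.npz"); RB=np.eye(3); RB[:2,:2]=z["R"]; TB=np.r_[z["t"],0]
def w(P): return RB@(np.array(P)/1000)+TB
def tool(pitch,yaw=0,half=0):
    # pitch 0: tool z along bed +y; 90: down; 180: -y (rotation -x); yaw about bed z of the start direction; tool y = closing
    f=R.from_matrix(RB)*R.from_euler('x',-pitch,degrees=True)*R.from_euler('z',yaw,degrees=True)
    # at pitch0: z=+y, closing y=+z(up) => x = y×z = z_up × y = -x
    M=np.column_stack([[-1,0,0],[0,0,1],[0,1,0]]).astype(float)
    return f*R.from_matrix(M)*R.from_euler('z',180*half,degrees=True)
def ik(p,Rt,q0):
    def f(q):
        a,b=fk2(q,x); return np.r_[(a-p)*3,(b.inv()*Rt).as_rotvec(),.005*(q-q0)]
    r=least_squares(f,np.clip(q0,lo,hi),bounds=(lo,hi)); return r.x,np.linalg.norm(f(r.x)[:6])
if __name__=="__main__":
    from cell import get_state
    q=np.array(get_state()["joints"])
    for half in (0,1):
      for yaw in (0,-20,20):
        qq=q;out=[]
        rng=np.random.default_rng(0)
        c=[ik(w([5,-118,85]),tool(35,yaw,half),s) for s in [q]+[rng.uniform(lo,hi) for _ in range(12)]]
        c=[k for k in c if k[1]<.02]
        best=None
        for q0,e in c:
            qq=q0; err=[];Q=[]
            for ph in range(35,150,15):
                r=np.radians(ph); P=[5,2-118*np.cos(r)+0*np.sin(r),68+118*np.sin(r)]
                qq,e=ik(w(P),tool(ph,yaw,half),qq); err.append(round(e,3)); Q.append(qq.round(2))
            if best is None or max(err)<best[0]: best=(max(err),err,Q)
        print(half,yaw,len(c),best and best[1]); 
        if best: print(np.array(best[2])[::3].tolist())
E
python3 ik.py
```

```text
0 0 6 [np.float64(0.0), np.float64(0.0), np.float64(0.0), np.float64(0.0), np.float64(0.0), np.float64(0.0), np.float64(0.0), np.float64(0.0)]
[[1.67, 1.05, -1.35, 1.72, 0.07, 1.3, 1.71], [1.38, 0.35, -1.33, 1.8, 0.18, 1.23, 1.35], [0.4, 0.55, -1.0, 1.67, 0.84, 1.71, 0.58]]
0 -20 5 [np.float64(0.0), np.float64(0.0), np.float64(0.0), np.float64(0.0), np.float64(0.0), np.float64(0.0), np.float64(0.0), np.float64(0.0)]
[[1.91, 0.87, -1.35, 2.0, -0.2, 0.93, 1.95], [1.49, -0.27, -1.1, 2.09, -0.58, 0.92, 1.97], [0.48, 0.34, -1.08, 1.94, 0.97, 1.42, 0.49]]
0 20 5 [np.float64(0.0), np.float64(0.0), np.float64(0.0), np.float64(0.0), np.float64(0.0), np.float64(0.0), np.float64(0.0), np.float64(0.0)]
[[1.01, 0.75, -0.53, 1.46, -0.38, 1.7, 2.09], [0.63, 0.41, -0.52, 1.54, -0.0, 1.57, 1.49], [0.05, 0.61, -0.44, 1.41, 0.5, 1.84, 0.8]]
1 0 9 [np.float64(0.0), np.float64(0.0), np.float64(0.0), np.float64(0.0), np.float64(0.0), np.float64(0.0), np.float64(0.0), np.float64(0.0)]
[[1.03, 0.53, -0.35, 1.73, -0.66, 1.45, -0.85], [0.67, 0.13, -0.47, 1.82, -0.13, 1.21, -1.55], [0.06, 0.4, -0.53, 1.68, 0.65, 1.57, -2.42]]
1 -20 10 [np.float64(0.0), np.float64(0.0), np.float64(0.0), np.float64(0.0), np.float64(0.0), np.float64(0.0), np.float64(0.0), np.float64(0.0)]
[[1.07, 0.35, -0.26, 2.01, -0.97, 1.24, -0.61], [0.88, -0.15, -0.6, 2.1, -0.35, 0.85, -1.37], [0.36, 0.28, -0.93, 1.94, 0.92, 1.37, -2.62]]
1 20 10 [np.float64(0.0), np.float64(0.0), np.float64(0.0), np.float64(0.0), np.float64(0.0), np.float64(0.0), np.float64(0.0), np.float64(0.0)]
[[0.91, 0.72, -0.39, 1.46, -0.45, 1.72, -0.99], [0.52, 0.39, -0.38, 1.54, -0.05, 1.57, -1.61], [-0.03, 0.59, -0.33, 1.41, 0.45, 1.82, -2.31]]
```

```bash
cat > mv.py <<'E'
from ik import *
from cell import get_state
def delta(targets,q=None):
    """targets: list of (bed mm TCP, pitch, n). prints per-row tool-frame twist"""
    s=get_state(); p=np.array(s["eef_pos"]); r=R.from_quat(s["tool_rot"]); qq=np.array(s["joints"])
    print("t",s["time_s"],"bed",(RB.T@(p-TB)*1000).round(1),"F",np.round(s["contact_force"],1),"w",round(s["width"]*1000,1),"g",round(s["grip_force"],1),"q",qq.round(2))
    for P,pitch,n in targets:
        P=w(P); Rt=tool(pitch,0,1); rv=(r.inv()*Rt).as_rotvec(); st=R.from_rotvec(rv/n)
        rows=[]; rr=r
        for i in range(n):
            d=rr.inv().apply((P-p)/n); rows.append(np.r_[d.round(4),np.degrees(rv/n).round(2)].tolist()); rr=rr*st
        print("to pitch",pitch,"n",n); print("first",rows[0]); print("last",rows[-1])
        if n<=10:
            for k in rows[1:-1]: print("   ",k[:3])
        qq,e=ik(P,Rt,qq); print("   q",qq.round(2),"err",round(e,3)); p=P; r=Rt
E
python3 -c "
from mv import *
delta([((5,-190,230),35,10),((5,-190,131),35,3),((5,-107.5,73),35,6)])"
```

```text
t 3.675 bed [ 104.  -331.7  463.8] F [-0.3  0.4  0.4] w 86.9 g 0.0 q [ 0.62  0.27 -0.14  1.09  0.21  1.62 -1.33]
to pitch 35 n 10
first [-0.0131, -0.018, 0.0187, 6.7, -0.75, 0.05]
last [-0.0102, 0.008, 0.026, 6.7, -0.75, 0.05]
    [-0.0129, -0.0157, 0.0208]
    [-0.0126, -0.0132, 0.0227]
    [-0.0123, -0.0104, 0.0242]
    [-0.012, -0.0075, 0.0254]
    [-0.0116, -0.0045, 0.0263]
    [-0.0113, -0.0013, 0.0268]
    [-0.0109, 0.0018, 0.0269]
    [-0.0106, 0.0049, 0.0266]
   q [ 1.06  0.5  -0.25  1.53 -0.65  1.71 -0.88] err 0.0
to pitch 35 n 3
first [-0.0, 0.027, 0.0189, 0.0, 0.0, 0.0]
last [-0.0, 0.027, 0.0189, 0.0, 0.0, 0.0]
    [-0.0, 0.027, 0.0189]
   q [ 1.05  0.62 -0.23  1.59 -0.62  1.58 -0.78] err 0.0
to pitch 35 n 6
first [0.0, 0.0, 0.0168, 0.0, 0.0, 0.0]
last [0.0, 0.0, 0.0168, 0.0, 0.0, 0.0]
    [0.0, 0.0, 0.0168]
    [0.0, 0.0, 0.0168]
    [0.0, 0.0, 0.0168]
    [0.0, 0.0, 0.0168]
   q [ 0.99  0.62 -0.27  1.73 -0.66  1.4  -0.76] err 0.0
```

Emit:
drive_tool(
  rows=[
    [-0.013,-0.018,0.019,6.7,-0.75,0.05,80],
    [-0.013,-0.016,0.021,6.7,-0.75,0.05,60],
    [-0.013,-0.013,0.023,6.7,-0.75,0.05,60],
    [-0.012,-0.01,0.024,6.7,-0.75,0.05,60],
    [-0.012,-0.0075,0.025,6.7,-0.75,0.05,60],
    [-0.012,-0.0045,0.026,6.7,-0.75,0.05,60],
    [-0.011,-0.001,0.027,6.7,-0.75,0.05,60],
    [-0.011,0.002,0.027,6.7,-0.75,0.05,60],
    [-0.0105,0.005,0.027,6.7,-0.75,0.05,60],
    [-0.01,0.008,0.026,6.7,-0.75,0.05,60],
  ],
  force=15,
)

```text
time_s: 4.92
eef_pos: [0.4824, -0.2551, 0.2286]
tool_rot: [0.881, -0.1, 0.053, -0.46]
contact_force: [-0.2, 0.2, -0.0]
width: 0.0522
grip_force: 0.0
```

```bash
python3 lg.py; python3 kin2.py
python3 - <<'E'
from mv import *
delta([((5,-190,131),35,3),((5,-107.5,73),35,6)])
from h import *
p=snapshot("wrist"); save(p,"w2"); t=snapshot("scene"); save(t,"s2")
a=np.hstack([p["color"],t["color"]])[:,:,::-1]; cv2.imwrite("pics/sw2.png",cv2.resize(a,(800,300)))
E
```

```text
{'time_s': 4.925, 'joints': [1.0231, 0.504, -0.1991, 1.5348, -0.6649, 1.718, -0.8657], 'eef_pos': [0.4824, -0.2551, 0.2286], 'tool_rot': [0.8807, -0.1004, 0.053, -0.4599], 'contact_force': [-0.1681, 0.2002, -0.0466]}
rot err deg [np.float64(0.0), np.float64(0.0), np.float64(0.0), np.float64(0.0), np.float64(0.0)]
[[-0.    -0.008  0.25 ]
 [ 0.    -0.008 -0.   ]
 [-0.    -0.005  0.468]
 [ 0.    -0.005  0.   ]
 [ 0.    -0.     0.513]
 [ 0.    -0.     0.   ]
 [-0.     0.     0.355]]
[ 0. -0.  0.  0.  0. -0. -0. -0.  0. -0. -0.  0. -0. -0. -0.]
t 4.925 bed [   5.1 -190.   228.6] F [-0.2  0.2 -0. ] w 52.2 g 0.0 q [ 1.02  0.5  -0.2   1.53 -0.66  1.72 -0.87]
to pitch 35 n 3
first [-0.0001, 0.0267, 0.0186, -0.05, 0.0, 0.02]
last [-0.0, 0.0267, 0.0186, -0.05, 0.0, 0.02]
    [-0.0001, 0.0267, 0.0186]
   q [ 1.02  0.61 -0.19  1.59 -0.64  1.59 -0.77] err 0.0
to pitch 35 n 6
first [0.0, 0.0, 0.0168, 0.0, 0.0, 0.0]
last [0.0, 0.0, 0.0168, 0.0, 0.0, 0.0]
    [0.0, 0.0, 0.0168]
    [0.0, 0.0, 0.0168]
    [0.0, 0.0, 0.0168]
    [0.0, 0.0, 0.0168]
   q [ 0.95  0.62 -0.23  1.74 -0.68  1.41 -0.74] err 0.0
```

View pics/sw2.png

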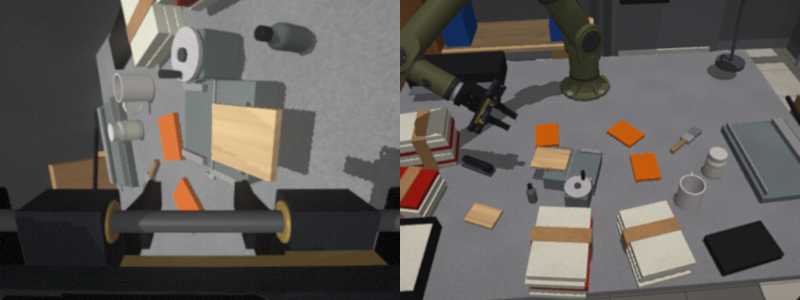

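Emit:
drive_tool(
  rows=[
    [0,0.0267,0.0187,0,0,0,60],
    [0,0.0267,0.0187,0,0,0,60],
    [0,0.0267,0.0187,0,0,0,60],
    [0,0,0.025,0,0,0,60],
    [0,0,0.025,0,0,0,60],
    [0,0,0.02,0,0,0,60],
    [0,0,0.016,0,0,0,60],
    [0,0,0.015,0,0,0,60],
    [0,0,0,0,0,0,60],
  ],
)

```text
time_s: 6.15
eef_pos: [0.5013, -0.1726, 0.0733]
tool_rot: [0.881, -0.099, 0.052, -0.459]
contact_force: [-0.6, -0.2, 0.8]
width: 0.0523
grip_force: 0.0
```

```bash
python3 lg.py
python3 - <<'E'
from mv import *
import numpy as np
# lift: end corner E(a), s=-8,h=26 ; pivot -5
T=[]
L=120
for a,n in ((5,3),(15,5),(28,6)):
    r=np.radians(a); E=np.array([-8.5-L*np.cos(r),60+L*np.sin(r)])+[21.5,16.7]; T.append(((5,E[0],E[1]),35,n)); print(E)
delta(T)
from h import *
p=snapshot("scene"); save(p,"s3"); wv=snapshot("wrist")
cv2.imwrite("pics/s3c.png",cv2.resize(np.hstack([cv2.resize(p["color"][170:290,150:310],(560,420)),wv["color"]])[:,:,::-1],(800,300)))
E
```

```text
{'time_s': 6.15, 'joints': [0.9504, 0.6149, -0.2322, 1.7373, -0.6824, 1.4111, -0.7399], 'eef_pos': [0.5013, -0.1726, 0.0733], 'tool_rot': [0.8812, -0.0994, 0.0516, -0.4593], 'contact_force': [-0.5832, -0.1564, 0.82]}
[-106.54336377   87.15868913]
[-102.91109915  107.75828541]
[-92.95371114 133.03658753]
t 6.15 bed [   4.8 -105.4   73.3] F [-0.6 -0.2  0.8] w 52.3 g 0.0 q [ 0.95  0.61 -0.23  1.74 -0.68  1.41 -0.74]
to pitch 35 n 3
first [0.0001, -0.0036, -0.003, -0.02, 0.06, 0.04]
last [0.0001, -0.0036, -0.003, -0.02, 0.06, 0.04]
    [0.0001, -0.0036, -0.003]
   q [ 0.95  0.59 -0.23  1.74 -0.69  1.43 -0.75] err 0.0
to pitch 35 n 5
first [0.0, -0.0038, -0.0018, 0.0, 0.0, 0.0]
last [0.0, -0.0038, -0.0018, 0.0, 0.0, 0.0]
    [0.0, -0.0038, -0.0018]
    [0.0, -0.0038, -0.0018]
    [0.0, -0.0038, -0.0018]
   q [ 0.95  0.56 -0.24  1.74 -0.69  1.45 -0.78] err 0.0
to pitch 35 n 6
first [-0.0, -0.0044, -0.0011, 0.0, 0.0, 0.0]
last [-0.0, -0.0044, -0.0011, 0.0, 0.0, 0.0]
    [-0.0, -0.0044, -0.0011]
    [-0.0, -0.0044, -0.0011]
    [-0.0, -0.0044, -0.0011]
    [-0.0, -0.0044, -0.0011]
   q [ 0.95  0.52 -0.25  1.74 -0.7   1.47 -0.81] err 0.0
```

View pics/s3c.png

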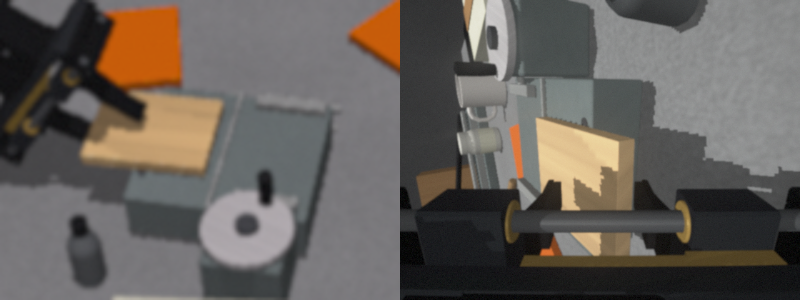

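Emit:
drive_tool(
  rows=[
    [0,-0.0036,-0.003,0,0,0,60],
    [0,-0.0036,-0.003,0,0,0,60],
    [0,-0.0036,-0.003,0,0,0,60],
    [0,-0.0038,-0.0018,0,0,0,60],
    [0,-0.0038,-0.0018,0,0,0,60],
    [0,-0.0038,-0.0018,0,0,0,60],
    [0,-0.0038,-0.0018,0,0,0,60],
    [0,-0.0038,-0.0018,0,0,0,60],
  ],
)

```text
time_s: 7.25
eef_pos: [0.5019, -0.1712, 0.1085]
tool_rot: [0.881, -0.1, 0.052, -0.459]
contact_force: [0.1, -1.0, -1.1]
width: 0.0523
grip_force: 0.5
```

```bash
cat > look.py <<'E'
from mv import *
from h import *
import sys
delta([])
# die side/top via depth in bed coords: wood pixels near the bed, scene camera
def look(cam="scene"):
    p=snapshot(cam); hsv=cv2.cvtColor(p["color"],cv2.COLOR_RGB2HSV)
    m=(hsv[...,0]>8)&(hsv[...,0]<28)&(hsv[...,1]>60)&(hsv[...,2]>90)&(p["depth"]>0)
    v,u=np.nonzero(m); c=(back(p,np.c_[u,v])-TB)@RB*1000
    k=(abs(c[:,0]-5)<62)&(c[:,1]>-150)&(c[:,1]<150)&(c[:,2]>57)&(c[:,2]<250); c=c[k]
    print(cam,len(c),"min",np.percentile(c,2,axis=0).round(1),"max",np.percentile(c,98,axis=0).round(1))
    if len(c)>30:
        U,S,V=np.linalg.svd(c-c.mean(0),full_matrices=False); n=V[2]*np.sign(V[2][2]); print("  mean",c.mean(0).round(1),"n",n.round(3),"tilt",np.degrees(np.arctan2(n[1],n[2])).round(1),"rms",(S[2]/len(c)**.5).round(1))
    return p
if __name__=="__main__":
    for c in sys.argv[1:]: look(c)
E
python3 look.py scene top
```

```text
t 7.25 bed [   5.1 -103.9  108.5] F [ 0.1 -1.  -1.1] w 52.3 g 0.5 q [ 0.95  0.56 -0.24  1.73 -0.69  1.45 -0.78]
scene 1517 min [ -38.1 -116.6   72. ] max [ 50.7  -5.3 131.4]
  mean [ 12.3 -59.   89.8] n [0.053 0.326 0.944] tilt 19.1 rms 9.9
top 1196 min [ -38.1 -110.9   71.4] max [ 48.9  -6.2 103.8]
  mean [  4.6 -55.7  86.9] n [0.    0.254 0.967] tilt 14.7 rms 3.7
```

Emit:
drive_tool(
  rows=[
    [0,-0.0044,-0.0011,0,0,0,60],
    [0,-0.0044,-0.0011,0,0,0,60],
    [0,-0.0044,-0.0011,0,0,0,60],
    [0,-0.0044,-0.0011,0,0,0,60],
    [0,-0.0044,-0.0011,0,0,0,60],
    [0,-0.0044,-0.0011,0,0,0,60],
    [0,-0.002,0,0,0,0,60],
  ],
)

```text
time_s: 8.22
eef_pos: [0.5044, -0.1608, 0.1357]
tool_rot: [0.881, -0.1, 0.052, -0.459]
contact_force: [0.3, -1.5, 0.5]
width: 0.0523
grip_force: 0.5
```

```bash
python3 look.py top
```

```text
t 8.225 bed [  5.2 -93.2 135.7] F [ 0.3 -1.5  0.5] w 52.3 g 0.5 q [ 0.95  0.51 -0.25  1.74 -0.7   1.47 -0.81]
top 1139 min [-38.2 -99.5  71. ] max [ 48.7  -2.3 127.3]
  mean [  4.4 -48.7  98.1] n [-0.003  0.491  0.871] tilt 29.4 rms 3.3
```

Emit:
drive_tool(
  rows=[
    [0,0,0,0,0,0,45],
    [0,0,0,0,0,0,35],
    [0,0,0,0,0,0,25],
    [0,0,0,0,0,0,15],
    [0,0,0,0,0,0,5],
    [0,0,0,0,0,0,5],
  ],
  force=25,
)

```text
time_s: 9.02
eef_pos: [0.5041, -0.1607, 0.1349]
tool_rot: [0.881, -0.1, 0.052, -0.459]
contact_force: [-0.8, 0.2, -1.6]
width: 0.0151
grip_force: 24.8
```

```bash
python3 look.py top scene
```

```text
t 9.025 bed [  4.9 -93.2 134.9] F [-0.8  0.2 -1.6] w 15.1 g 24.8 q [ 0.95  0.51 -0.25  1.74 -0.7   1.47 -0.81]
top 1210 min [-38.2 -96.2  72.3] max [ 48.4   2.  142.4]
  mean [  5.2 -45.7 108.3] n [-0.     0.587  0.81 ] tilt 35.9 rms 2.9
scene 1508 min [-38.5 -94.1  73.5] max [ 50.6   2.9 145.3]
  mean [ 10.7 -44.1 109.3] n [0.013 0.629 0.778] tilt 38.9 rms 5.7
```

```bash
cat > flip.py <<'E'
from mv import *
kn=[35,45,90,130,145]; Cy=[2.8,3,4,4.5,4.7]; Cz=[67.6,80,82,80,70]
def tcp(ph):
    r=np.radians(ph); return np.array([5,np.interp(ph,kn,Cy)-117.2*np.cos(r),np.interp(ph,kn,Cz)+117.2*np.sin(r)])
def rows(phs):
    s=get_state(); p=np.array(s["eef_pos"]); r=R.from_quat(s["tool_rot"]); q=np.array(s["joints"])
    for ph in phs:
        P=w(tcp(ph)); Rt=tool(ph,0,1); rv=np.degrees((r.inv()*Rt).as_rotvec()); q2,e=ik(P,Rt,q)
        print(ph,r.inv().apply(P-p).round(4).tolist(),rv.round(2).tolist(),"e",round(e,3),"dq",abs(q2-q).max().round(2),"q",q2.round(2)); p=P;r=Rt;q=q2
if __name__=="__main__":
    import sys; delta([]); a,b,d=map(float,sys.argv[1:]); rows(np.arange(a,b+.01,d))
E
python3 flip.py 40 145 5
```

```text
t 9.125 bed [  5.  -93.2 135.1] F [ 0.5 -0.3 -1.7] w 15.0 g 24.8 q [ 0.95  0.51 -0.25  1.74 -0.7   1.47 -0.81]
40.0 [0.0, -0.0151, -0.0029] [-5.0, 0.12, 0.09] e 0.0 dq 0.08 q [ 0.92  0.44 -0.25  1.76 -0.67  1.44 -0.87]
45.0 [-0.0, -0.015, -0.0035] [-5.0, 0.0, -0.0] e 0.0 dq 0.07 q [ 0.88  0.37 -0.25  1.77 -0.63  1.41 -0.93]
50.0 [0.0, -0.0105, 0.0004] [-5.0, -0.0, 0.0] e 0.0 dq 0.07 q [ 0.84  0.31 -0.26  1.78 -0.58  1.37 -1.  ]
55.0 [0.0, -0.0104, 0.0003] [-5.0, -0.0, 0.0] e 0.0 dq 0.07 q [ 0.8   0.26 -0.27  1.79 -0.53  1.34 -1.07]
60.0 [0.0, -0.0104, 0.0003] [-5.0, 0.0, -0.0] e 0.0 dq 0.08 q [ 0.76  0.21 -0.28  1.8  -0.46  1.31 -1.15]
65.0 [-0.0, -0.0104, 0.0003] [-5.0, 0.0, 0.0] e 0.0 dq 0.09 q [ 0.72  0.18 -0.29  1.81 -0.39  1.28 -1.24]
70.0 [-0.0, -0.0104, 0.0003] [-5.0, -0.0, -0.0] e 0.0 dq 0.09 q [ 0.67  0.14 -0.31  1.81 -0.32  1.26 -1.33]
75.0 [0.0, -0.0104, 0.0003] [-5.0, -0.0, 0.0] e 0.0 dq 0.1 q [ 0.62  0.12 -0.34  1.81 -0.23  1.24 -1.44]
80.0 [0.0, -0.0104, 0.0003] [-5.0, 0.0, -0.0] e 0.0 dq 0.11 q [ 0.57  0.11 -0.36  1.8  -0.14  1.24 -1.54]
85.0 [0.0, -0.0104, 0.0002] [-5
[... 659 characters left out ...]
0.0 dq 0.09 q [ 0.15  0.28 -0.48  1.71  0.5   1.46 -2.26]
120.0 [0.0, -0.0104, 0.0006] [-5.0, 0.0, -0.0] e 0.0 dq 0.08 q [ 0.08  0.33 -0.48  1.69  0.57  1.52 -2.34]
125.0 [-0.0, -0.0104, 0.0006] [-5.0, 0.0, 0.0] e 0.0 dq 0.07 q [ 0.02  0.39 -0.48  1.66  0.63  1.58 -2.4 ]
130.0 [0.0, -0.0104, 0.0006] [-5.0, -0.0, -0.0] e 0.0 dq 0.06 q [-0.04  0.45 -0.46  1.64  0.69  1.64 -2.46]
135.0 [0.0, -0.0124, 0.003] [-5.0, -0.0, -0.0] e 0.0 dq 0.07 q [-0.1   0.51 -0.45  1.61  0.74  1.7  -2.51]
140.0 [0.0, -0.0126, 0.0028] [-5.0, -0.0, 0.0] e 0.0 dq 0.07 q [-0.16  0.58 -0.43  1.59  0.78  1.76 -2.56]
145.0 [-0.0, -0.0128, 0.0025] [-5.0, 0.0, 0.0] e 0.0 dq 0.07 q [-0.21  0.65 -0.41  1.56  0.82  1.81 -2.6 ]
```

Emit:
drive_tool(
  rows=[
    [0,-0.009,-0.002,-2,0,0,5],
    [0,-0.0105,-0.0022,-4,0,0,5],
    [0,-0.0105,-0.0022,-4,0,0,5],
    [0,-0.0104,0.0003,-5,0,0,5],
    [0,-0.0104,0.0003,-5,0,0,5],
    [0,-0.0104,0.0003,-5,0,0,5],
    [0,-0.0104,0.0003,-5,0,0,5],
    [0,-0.0104,0.0003,-5,0,0,5],
    [0,-0.0104,0.0003,-5,0,0,5],
    [0,-0.0104,0.0003,-5,0,0,5],
  ],
  force=40,
)

```text
time_s: 10.38
eef_pos: [0.5212, -0.0848, 0.1984]
tool_rot: [0.99, -0.112, 0.01, -0.085]
contact_force: [-0.6, 1.2, -3.8]
width: 0.0143
grip_force: 39.8
```

```bash
python3 look.py top; python3 flip.py 85 145 5 | cut -c1-70; python3 lg.py
```

```text
t 10.375 bed [  4.3 -15.3 198.4] F [-0.6  1.2 -3.8] w 14.3 g 39.8 q [ 0.55  0.1  -0.35  1.8  -0.14  1.24 -1.54]
top 17 min [-39.3 -20.4 198.1] max [-31.2  -9.2 207. ]
t 10.425 bed [  4.5 -10.4 199.6] F [ 1.   4.3 -1.5] w 14.4 g 39.9 q [ 
85.0 [0.0006, -0.0038, 0.0017] [-4.84, -0.13, 0.58] e 0.0 dq 0.11 q [ 
90.0 [0.0, -0.0103, 0.0002] [-5.0, -0.0, 0.0] e 0.0 dq 0.11 q [ 0.45  
95.0 [-0.0, -0.0103, 0.0007] [-5.0, -0.0, 0.0] e 0.0 dq 0.11 q [ 0.39 
100.0 [0.0, -0.0103, 0.0007] [-5.0, -0.0, 0.0] e 0.0 dq 0.11 q [ 0.33 
105.0 [0.0, -0.0103, 0.0007] [-5.0, 0.0, 0.0] e 0.0 dq 0.1 q [ 0.27  0
110.0 [0.0, -0.0103, 0.0007] [-5.0, -0.0, -0.0] e 0.0 dq 0.09 q [ 0.2 
115.0 [-0.0, -0.0104, 0.0007] [-5.0, -0.0, 0.0] e 0.0 dq 0.09 q [ 0.14
120.0 [0.0, -0.0104, 0.0006] [-5.0, 0.0, -0.0] e 0.0 dq 0.08 q [ 0.07 
125.0 [-0.0, -0.0104, 0.0006] [-5.0, 0.0, 0.0] e 0.0 dq 0.07 q [ 0.01 
130.0 [0.0, -0.0104, 0.0006] [-5.0, -0.0, -0.0] e 0.0 dq 0.06 q [-0.05
135.0 [0.0, -0.0124, 0.003] [-5.0, -0.0, -0.0] e 0.0 dq 0.07 q [-0.11 
140.0 [0.0, -0.0126, 0.0028] [-5.0, -0.0, 0.0] e 0.0 dq 0.07 q [-0.17 
145.0 [-0.0, -0.0128, 0.0025] [-5.0, 0.0, 0.0] e 0.0 dq 0.07 q [-0.22 
{'time_s': 10.425, 'joints': [0.5476, 0.1029, -0.3513, 1.8024, -0.1442, 1.2387, -1.544], 'eef_pos': [0.5224, -0.08, 0.1996], 'tool_rot': [0.9904, -0.1085, 0.0111, -0.0851], 'contact_force': [0.9978, 4.3192, -1.4812]}
```

Emit:
drive_tool(
  rows=[
    [0.0003,-0.005,0.001,-4,0,0.3,5],
    [0.0003,-0.0098,0.0005,-5,0,0.3,5],
    [0,-0.0103,0.0005,-5,0,0,5],
    [0,-0.0103,0.0007,-5,0,0,5],
    [0,-0.0103,0.0007,-5,0,0,5],
    [0,-0.0103,0.0007,-5,0,0,5],
    [0,-0.0104,0.0007,-5,0,0,5],
    [0,-0.0104,0.0006,-5,0,0,5],
    [0,-0.0104,0.0006,-5,0,0,5],
    [0,0,0,0,0,0,5],
  ],
)

```text
time_s: 11.68
eef_pos: [0.5402, -0.0026, 0.1741]
tool_rot: [0.95, -0.11, -0.036, 0.289]
contact_force: [-0.1, 0.5, -2.4]
width: 0.0147
grip_force: 40.0
```

```bash
python3 flip.py 127 145 6
python3 - <<'E'
from look import *
p=look("scene"); t=snapshot("top"); a=cv2.resize(p["color"][150:290,170:330],(480,420)); b=cv2.resize(t["color"][120:240,250:390],(490,420))
cv2.imwrite("pics/f1.png",cv2.resize(np.hstack([a,b])[:,:,::-1],(800,346)))
# metal/other: points of the die above z 75 between x -50..55 
v,u=np.nonzero(t["depth"]>0); c=(back(t,np.c_[u,v])-TB)@RB*1000
k=(abs(c[:,0]-5)<48)&(c[:,1]>0)&(c[:,1]<75)&(c[:,2]>72); c=c[k]; A=np.c_[c[:,:2],np.ones(len(c))]
for _ in range(3):
    s=np.linalg.lstsq(A,c[:,2],rcond=None)[0]; g=abs(A@s-c[:,2])<3; A,c=A[g],c[g]
print("face plane",s.round(3),len(c),c.min(0).round(1),c.max(0).round(1))
E
```

```text
t 11.675 bed [  4.3  69.  174.1] F [-0.1  0.5 -2.4] w 14.7 g 40.0 q [ 0.04  0.38 -0.48  1.67  0.62  1.56 -2.39]
127.0 [0.0007, -0.0052, -0.0031] [-3.16, 0.39, 0.01] e 0.0 dq 0.04 q [-0.    0.41 -0.48  1.65  0.66  1.6  -2.43]
133.0 [0.0, -0.0136, 0.0023] [-6.0, -0.0, 0.0] e 0.0 dq 0.08 q [-0.07  0.49 -0.46  1.62  0.72  1.68 -2.49]
139.0 [0.0, -0.015, 0.0035] [-6.0, -0.0, -0.0] e 0.0 dq 0.08 q [-0.14  0.57 -0.44  1.59  0.77  1.75 -2.55]
145.0 [-0.0, -0.0153, 0.0032] [-6.0, 0.0, 0.0] e 0.0 dq 0.08 q [-0.2   0.65 -0.41  1.56  0.82  1.81 -2.6 ]
t 11.675 bed [  4.3  69.  174.1] F [-0.1  0.5 -2.4] w 14.7 g 40.0 q [ 0.04  0.38 -0.48  1.67  0.62  1.56 -2.39]
scene 324 min [-33.7   7.3  61.1] max [ 51.1  77.  181.7]
  mean [ 36.   50.  141.8] n [-0.301 -0.829  0.471] tilt -60.4 rms 5.7
face plane [  0.652   3.017 106.608] 25 [-39.5   0.2  83.9] [ 33.3  66.4 302.1]
```

View pics/f1.png

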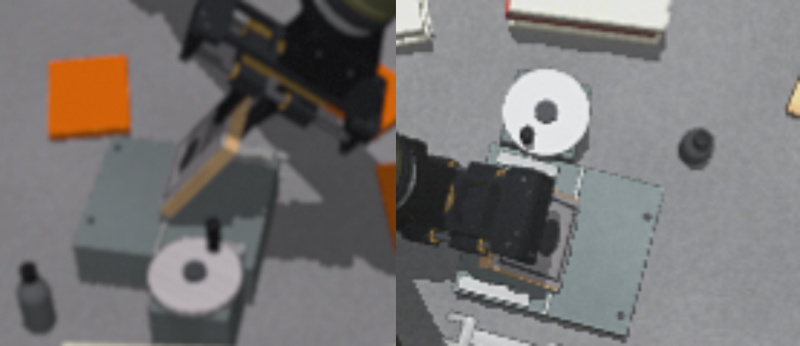

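Emit:
drive_tool(
  rows=[
    [0.0004,-0.003,-0.0015,-2,0.2,0,5],
    [0.0003,-0.006,-0.001,-3,0.2,0,5],
    [0,-0.009,0.0015,-4,0,0,5],
    [0,-0.009,0.0015,-4,0,0,5],
    [0,-0.01,0.0023,-4,0,0,5],
    [0,-0.01,0.0023,-4,0,0,5],
    [0,-0.005,0.001,-2,0,0,5],
    [0,0,0,0,0,0,5],
  ],
)

```text
time_s: 12.78
eef_pos: [0.5495, 0.0253, 0.1352]
tool_rot: [0.873, -0.103, -0.054, 0.474]
contact_force: [0.1, 0.4, -2.6]
width: 0.0144
grip_force: 40.0
```

```bash
python3 flip.py 145 145 1; python3 look.py scene;  python3 - <<'E'
from look import *
p=snapshot("scene"); wv=snapshot("wrist")
a=cv2.resize(p["color"][170:280,180:320],(534,420)); cv2.imwrite("pics/f2.png",cv2.resize(np.hstack([a,wv["color"]])[:,:,::-1],(800,310)))
E
```

```text
t 12.775 bed [  7.   98.3 135.2] F [ 0.1  0.4 -2.6] w 14.4 g 40.0 q [-0.21  0.67 -0.41  1.55  0.84  1.83 -2.61]
145.0 [-0.002, 0.0004, -0.0031] [2.0, 0.05, -0.3] e 0.0 dq 0.02 q [-0.2   0.65 -0.42  1.56  0.82  1.81 -2.6 ]
t 12.775 bed [  7.   98.3 135.2] F [ 0.1  0.4 -2.6] w 14.4 g 40.0 q [-0.21  0.67 -0.41  1.55  0.84  1.83 -2.61]
scene 302 min [-21.7   4.5  71.6] max [ 53.4 147.4 213.9]
  mean [ 42.8  69.3 119.5] n [-0.364 -0.662  0.655] tilt -45.3 rms 10.5
t 12.825 bed [  7.3  98.  136.1] F [-0.1 -0.2 -1.9] w 14.7 g 40.0 q [-0.21  0.67 -0.41  1.55  0.84  1.83 -2.61]
```

View pics/f2.png

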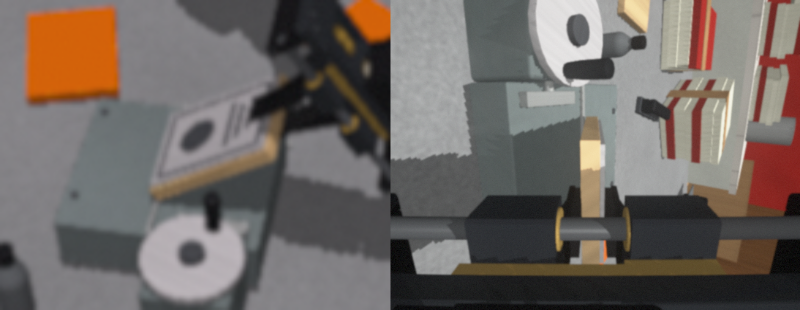

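Emit:
drive_tool(
  rows=[
    [0,-0.0017,-0.0025,0,0,0,5],
    [0,-0.0017,-0.0025,0,0,0,5],
    [0,-0.0013,0.0008,0,0,0,5],
    [0,-0.0013,0.0008,0,0,0,5],
    [0,-0.0012,0.0008,0,0,0,5],
    [0,0,0,0,0,0,5],
  ],
  force=40,
)

```text
time_s: 13.68
eef_pos: [0.5509, 0.031, 0.1309]
tool_rot: [0.873, -0.103, -0.053, 0.474]
contact_force: [-0.2, -0.3, -2.3]
width: 0.015
grip_force: 40.0
```

```bash
python3 lg.py|cut -c1-60
python3 - <<'E'
from look import *
p=look("scene")
v,u=np.nonzero(p["depth"]>0); c=(back(p,np.c_[u,v])-TB)@RB*1000
k=(abs(c[:,0]-5)<40)&(c[:,1]>10)&(c[:,1]<75)&(c[:,2]>74)&(c[:,2]<150); c=c[k]; A=np.c_[c[:,:2],np.ones(len(c))]
for _ in range(5):
    s=np.linalg.lstsq(A,c[:,2],rcond=None)[0]; g=abs(A@s-c[:,2])<4; A,c=A[g],c[g]
print("face plane",s.round(3),len(c),np.degrees(np.arctan(s[1])))
E
```

```text
{'time_s': 13.675, 'joints': [-0.2234, 0.6829, -0.4034, 1.54
t 13.675 bed [  7.  104.1 130.9] F [-0.2 -0.3 -2.3] w 15.0 g 40.0 q [-0.22  0.68 -0.4   1.54  0.84  1.84 -2.62]
scene 293 min [ 0.6 10.  64.9] max [ 54.3 139.1 203.5]
  mean [ 44.4  71.5 111.1] n [-0.302 -0.612  0.731] tilt -39.9 rms 8.4
face plane [7.0000e-03 6.4200e-01 7.3795e+01] 571 32.70531044321076
```

Emit:
drive_tool(
  rows=[
    [0,-0.0008,0.0005,0,0,0,5],
    [0,-0.0008,0.0005,0,0,0,5],
    [0,0,0,0,0,0,5],
  ],
  force=40,
)

```text
time_s: 14.1
eef_pos: [0.551, 0.0311, 0.1293]
tool_rot: [0.873, -0.103, -0.053, 0.474]
contact_force: [0.6, -0.0, -2.3]
width: 0.015
grip_force: 40.0
```

Emit:
drive_tool(
  rows=[
    [0,0,0,0,0,0,18],
    [0,0,0,0,0,0,20],
    [0,0,0,0,0,0,22],
    [0,0,0,0,0,0,24],
    [0,0,0,0,0,0,26],
    [0,0,0,0,0,0,28],
  ],
  force=10,
)

```text
time_s: 14.85
eef_pos: [0.551, 0.0312, 0.1293]
tool_rot: [0.873, -0.103, -0.053, 0.474]
contact_force: [0.6, -0.2, -1.9]
width: 0.0237
grip_force: 0.5
```

```bash
cat > face.py <<'E'
from look import *
def face(lo=15,hi=75):
    delta([])
    p=snapshot("scene"); v,u=np.nonzero(p["depth"]>0); c=(back(p,np.c_[u,v])-TB)@RB*1000
    k=(abs(c[:,0]-5)<40)&(c[:,1]>lo)&(c[:,1]<hi)&(c[:,2]>68)&(c[:,2]<150); c=c[k]; A=np.c_[c[:,:2],np.ones(len(c))]
    for _ in range(6):
        s=np.linalg.lstsq(A,c[:,2],rcond=None)[0]; g=abs(A@s-c[:,2])<4; A,c=A[g],c[g]
    print("face plane",s.round(3),len(c),np.degrees(np.arctan(s[1])).round(1)); return p
if __name__=="__main__": face()
E
python3 face.py
```

```text
t 14.85 bed [  7.2 104.3 129.3] F [ 0.6 -0.2 -1.9] w 23.7 g 0.5 q [-0.22  0.68 -0.4   1.54  0.84  1.83 -2.62]
t 14.85 bed [  7.2 104.3 129.3] F [ 0.6 -0.2 -1.9] w 23.7 g 0.5 q [-0.22  0.68 -0.4   1.54  0.84  1.83 -2.62]
face plane [ 0.     0.589 72.338] 536 30.5
```

Emit:
drive_tool(
  rows=[
    [0,0,0,0,0,0,31],
    [0,0,0,0,0,0,34],
    [0,0,0,0,0,0,37],
    [0,0,0,0,0,0,40],
    [0,0,0,0,0,0,43],
    [0,0,0,0,0,0,46],
    [0,0,0,0,0,0,49],
    [0,0,0,0,0,0,52],
    [0,0,0,0,0,0,55],
    [0,0,0,0,0,0,58],
  ],
)

```text
time_s: 16.15
eef_pos: [0.551, 0.0312, 0.1293]
tool_rot: [0.873, -0.103, -0.053, 0.474]
contact_force: [-0.2, -0.5, -1.0]
width: 0.0494
grip_force: 0.5
```

```bash
python3 face.py; python3 -c "
import numpy as np
h=25;s=-2.8;c,n=.839,.545;pr=None
for g in (26,24,18,12,6,3,0):
    r=np.radians(g);T=np.array([9+120*np.cos(r)+s*c-h*n,60+120*np.sin(r)+s*n+h*c]);print(g,T.round(1), None if pr is None else ((T-pr)@np.array([[-n,c],[-c,-n]]).T*1).round(1));pr=T"
```

```text
t 16.15 bed [  7.1 104.3 129.3] F [-0.2 -0.5 -1. ] w 49.4 g 0.5 q [-0.22  0.68 -0.4   1.54  0.84  1.83 -2.62]
t 16.15 bed [  7.1 104.3 129.3] F [-0.2 -0.5 -1. ] w 49.4 g 0.5 q [-0.22  0.68 -0.4   1.54  0.84  1.83 -2.62]
face plane [4.0000e-03 4.5700e-01 7.2584e+01] 540 24.6
26 [100.9 132.1] None
24 [102.7 128.3] [-4.1  0.6]
18 [107.2 116.5] [-12.3   2.6]
12 [110.4 104.4] [-12.    3.9]
6 [112.4  92. ] [-11.5   5.1]
3 [112.9  85.7] [-5.5  3. ]
0 [113.   79.4] [-5.4  3.3]
```

Emit:
drive_tool(
  rows=[
    [0,-0.0031,0.0006,0,0,0,58],
    [0,-0.0031,0.0006,0,0,0,58],
    [0,-0.0031,0.0007,0,0,0,58],
    [0,-0.003,0.0007,0,0,0,58],
    [0,-0.003,0.001,0,0,0,58],
    [0,-0.003,0.001,0,0,0,58],
    [0,-0.003,0.001,0,0,0,58],
    [0,-0.003,0.001,0,0,0,58],
    [0,0,0,0,0,0,58],
  ],
)

```text
time_s: 17.32
eef_pos: [0.5528, 0.0387, 0.105]
tool_rot: [0.873, -0.103, -0.053, 0.474]
contact_force: [-0.1, 0.3, -0.9]
width: 0.0505
grip_force: 0.6
```

```bash
python3 face.py
python3 - <<'E'
from h import *
p=snapshot("scene"); wv=snapshot("wrist")
a=cv2.resize(p["color"][170:280,180:320],(534,420)); cv2.imwrite("pics/f3.png",cv2.resize(np.hstack([a,wv["color"]])[:,:,::-1],(800,310)))
E
```

```text
t 17.325 bed [  7.2 112.1 105. ] F [-0.1  0.3 -0.9] w 50.5 g 0.6 q [-0.25  0.72 -0.38  1.53  0.83  1.81 -2.64]
t 17.325 bed [  7.2 112.1 105. ] F [-0.1  0.3 -0.9] w 50.5 g 0.6 q [-0.25  0.72 -0.38  1.53  0.83  1.81 -2.64]
face plane [6.0000e-03 2.0800e-01 7.4319e+01] 576 11.7
```

View pics/f3.png

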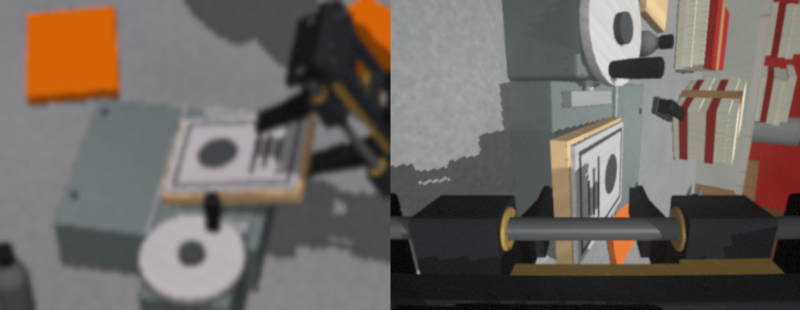

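Emit:
drive_tool(
  rows=[
    [0,-0.0029,0.0013,0,0,0,58],
    [0,-0.0029,0.0013,0,0,0,58],
    [0,-0.0029,0.0013,0,0,0,58],
    [0,-0.0028,0.0013,0,0,0,58],
    [0,-0.0025,0.0014,0,0,0,58],
    [0,-0.0022,0.0013,0,0,0,58],
    [0,-0.002,0.0012,0,0,0,58],
    [0,-0.002,0.0013,0,0,0,58],
    [0,-0.0015,0.001,0,0,0,58],
    [0,-0.0015,0.001,0,0,0,58],
  ],
)

```text
time_s: 18.73
eef_pos: [0.5535, 0.0406, 0.0793]
tool_rot: [0.873, -0.103, -0.053, 0.475]
contact_force: [0.3, 0.6, 0.5]
width: 0.0504
grip_force: 0.0
```

```bash
python3 face.py
```

```text
t 18.725 bed [  7.5 114.   79.3] F [0.3 0.6 0.5] w 50.4 g 0.0 q [-0.28  0.75 -0.34  1.53  0.82  1.77 -2.66]
t 18.725 bed [  7.5 114.   79.3] F [0.3 0.6 0.5] w 50.4 g 0.0 q [-0.28  0.75 -0.34  1.53  0.82  1.77 -2.66]
face plane [-0.0000e+00 -6.0000e-03  7.6478e+01] 584 -0.3
```

Emit:
drive_tool(
  rows=[
    [0,-0.003,-0.005,0,0,0,58],
    [0,-0.0033,-0.005,0,0,0,58],
    [0,-0.0033,-0.005,0,0,0,58],
    [0,-0.0033,-0.005,0,0,0,58],
    [0,0,-0.03,0,0,0,58],
    [0,0,-0.04,0,0,0,58],
    [0,-0.03,-0.03,0,0,0,58],
    [0,-0.03,-0.03,0,0,0,58],
  ],
)

```text
time_s: 19.77
eef_pos: [0.5917, 0.2028, 0.1005]
tool_rot: [0.873, -0.103, -0.053, 0.474]
contact_force: [-1.4, -1.4, 2.0]
width: 0.0508
grip_force: 0.0
```

```bash
python3 - <<'E'
from face import *
delta([])
```

```text
t 19.775 bed [  7.9 280.7 100.5] F [-1.4 -1.4  2. ] w 50.8 g 0.0 q [-0.49  0.94 -0.33  1.14  0.77  1.99 -2.64]
t 19.775 bed [  7.9 280.7 100.5] F [-1.4 -1.4  2. ] w 50.8 g 0.0 q [-0.49  0.94 -0.33  1.14  0.77  1.99 -2.64]bash: warning: here-document at line 39 delimited by end-of-file (wanted `E')
```

Emit:
drive_tool(
  rows=[
    [0,0.016,-0.011,0,0,0,58],
    [0,0.03,-0.02,0,0,0,58],
    [0,0.04,-0.027,0,0,0,58],
    [0,0.04,-0.027,0,0,0,58],
  ],
)

```text
time_s: 20.27
eef_pos: [0.5913, 0.2028, 0.2537]
tool_rot: [0.873, -0.104, -0.054, 0.473]
contact_force: [0.8, 0.7, -2.7]
width: 0.0503
grip_force: 0.0
```

Run:
```python
from face import *
p=face(); t=snapshot("top"); save(t,"t5")
for n in ["mug","glue"]:
    for c_ in (p,t):
        for o in outline_of(c_,n)[:1]:
            c=cloud(c_,o["region"]); print(n,round(o["confidence"],2),np.percentile(c,3,axis=0).round(3),np.percentile(c,97,axis=0).round(3))
cv2.imwrite("pics/s5.png",np.hstack([cv2.resize(p["color"][170:330,230:460],(460,320)),cv2.resize(t["color"][120:240,250:360],(340,320))])[:,:,::-1])
for c_ in (p,t):
  for o in outline_of(c_,"crank_peg")[:2]:
    c=(cloud(c_,o["region"])-TB)@RB*1000; c=c[(c[:,2]>100)&(c[:,2]<138)]; print("peg",o["confidence"],o["uv"],np.median(c,0) if len(c) else 0, ((onz(c_,o["uv"],.13)-TB)@RB*1000).round(1))
```

```text
t 20.275 bed [  7.6 280.6 253.7] F [ 0.8  0.7 -2.7] w 50.3 g 0.0 q [-0.75  0.78  0.15  1.07  0.56  2.05 -2.35]
t 20.275 bed [  7.6 280.6 253.7] F [ 0.8  0.7 -2.7] w 50.3 g 0.0 q [-0.75  0.78  0.15  1.07  0.56  2.05 -2.35]
face plane [-6.0000e-03 -1.0000e-03  7.6188e+01] 584 -0.1
mug 0.96 [0.627 0.297 0.01 ] [0.703 0.373 0.093]
glue 0.84 [0.54  0.391 0.016] [0.595 0.447 0.103]
glue 0.9 [0.529 0.39  0.015] [0.588 0.444 0.105]
peg 0.66 [256.0, 244.3] [ 98.88990042  63.0198787  121.09722141] [107.4  65.9 130. ]
peg 0.19 [133.6, 193.0] [-72.20663266 485.75416638 101.94863384] [-78.6 470.1 130. ]
```

View pics/s5.png

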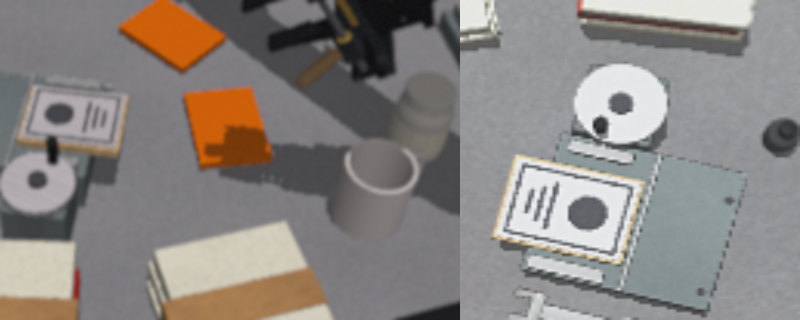

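Run:
```python
from h import *
t=snapshot("top"); s=snapshot("scene")
T0=cv2.imread("pics/top0.png")[:,:,::-1]; S0=cv2.imread("pics/scene0.png")[:,:,::-1]
ut=proj(t,[.665,.33,.09])[0].astype(int); us=proj(s,[.665,.32,.07])[0].astype(int); print(ut,us)
h=38; cr=lambda a,c:cv2.resize(np.ascontiguousarray(a[c[1]-h:c[1]+h,c[0]-h:c[0]+h]),(300,300),interpolation=cv2.INTER_CUBIC)
m=np.vstack([np.hstack([cr(T0,ut),cr(t["color"],ut)]),np.hstack([cr(S0,us),cr(s["color"],us)])])
cv2.imwrite("pics/mug.png",m[:,:,::-1])
```

```text
[165 153] [411 260]
```

View pics/mug.png

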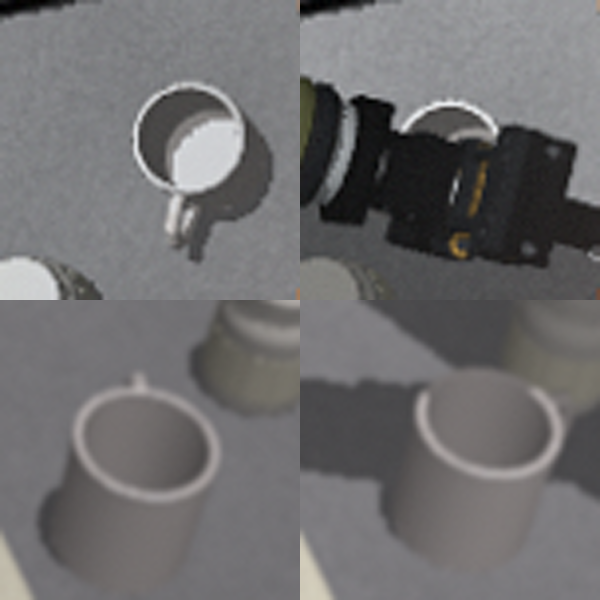

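```bash
cat > mug.py <<'E'
from face import *
def mug(cam="scene"):
    p=snapshot(cam); o=outline_of(p,"mug")
    if not o: print("no mug",cam); return
    c=cloud(p,o[0]["region"]); c=c[(abs(c[:,0]-.67)<.09)&(abs(c[:,1]-.32)<.1)]; q=c[(c[:,2]>.084)&(c[:,2]<.1)]
    f=lambda a:np.hypot(q[:,0]-a[0],q[:,1]-a[1])-.038
    r=least_squares(f,[.66,.32],loss="soft_l1",f_scale=.003); print(cam,o[0]["confidence"],"center",r.x.round(4),"bed",((np.r_[r.x,0]-TB)@RB*1000).round(1),len(q))
    d=c-np.r_[r.x,0]; k=c[(np.hypot(d[:,0],d[:,1])>.046)&(c[:,2]>.02)]; 
    if len(k): m=k.mean(0)[:2]-r.x; print("handle dir deg",np.degrees(np.arctan2(m[1],m[0])).round(0),len(k),"r",np.linalg.norm(m).round(3))
    return r.x
if __name__=="__main__":
    delta([])
    a=mug(); s=snapshot("scene"); t=snapshot("top")
    k=38/150
    for n,p,u in (("top0",t,(174.9,149.7)),("topnow",t,(164.7,154.2)),("sc0",s,(411-38+147/3.95,260-38+142/3.95)),("scnow",s,(411-38+188/3.95,260-38+124/3.95))): print(n,onz(p,u,.092).round(4))
    b=((np.r_[a,0]-TB)@RB*1000); delta([((b[0],b[1]-38,220),90,8)])
E
python3 mug.py
```

```text
t 20.775 bed [  7.  282.  250.2] F [-0.   1.  -0.7] w 50.6 g 0.0 q [-0.75  0.78  0.14  1.07  0.57  2.05 -2.35]
t 20.775 bed [  7.  282.  250.2] F [-0.   1.  -0.7] w 50.6 g 0.0 q [-0.75  0.78  0.14  1.07  0.57  2.05 -2.35]
scene 0.56 center [0.6646 0.3353] bed [ 49.  426.2   0. ] 303
handle dir deg 116.0 44 r 0.064
top0 [0.6756 0.3039 0.092 ]
topnow [0.6629 0.3325 0.092 ]
sc0 [0.6757 0.3091 0.092 ]
scnow [0.6649 0.3355 0.092 ]
t 20.975 bed [  7.3 282.2 251. ] F [ 0.7 -0.2  0.9] w 50.5 g 0.0 q [-0.75  0.78  0.14  1.07  0.57  2.05 -2.35]
to pitch 90 n 8
first [0.0052, -0.0105, -0.009, 7.13, -0.01, -0.04]
last [0.0052, -0.0136, 0.0022, 7.13, -0.01, -0.04]
    [0.0052, -0.0115, -0.0076]
    [0.0052, -0.0124, -0.0062]
    [0.0052, -0.0131, -0.0046]
    [0.0052, -0.0135, -0.0029]
    [0.0052, -0.0138, -0.0012]
    [0.0052, -0.0138, 0.0005]
   q [-0.48  0.48  0.02  1.27 -0.01  1.39 -2.26] err 0.0
```

Emit:
drive_tool(
  rows=[
    [0.005,-0.0105,-0.009,7.1,0,0,50],
    [0.005,-0.0115,-0.0076,7.1,0,0,45],
    [0.005,-0.0124,-0.0062,7.1,0,0,45],
    [0.005,-0.013,-0.0046,7.1,0,0,45],
    [0.005,-0.0135,-0.0029,7.1,0,0,45],
    [0.005,-0.0138,-0.0012,7.1,0,0,45],
    [0.005,-0.0138,0.0005,7.1,0,0,45],
    [0.005,-0.0136,0.0022,7.1,0,0,45],
    [0,0,0,0,0,0,45],
  ],
  force=12,
)

```text
time_s: 22.1
eef_pos: [0.6555, 0.2954, 0.2211]
tool_rot: [0.993, -0.118, 0.003, 0.003]
contact_force: [-0.6, -0.0, 0.4]
width: 0.0393
grip_force: 0.0
```

Run:
```python
from mug import *
mug(); 
a=np.array([.6648,.3353]); b=((np.r_[a,0]-TB)@RB*1000)
delta([((b[0],b[1]-38,84),90,5)])
```

```text
t 22.1 bed [ 49.2 385.3 221.1] F [-0.6 -0.   0.4] w 39.3 g 0.0 q [-0.44  0.47 -0.03  1.27  0.02  1.39 -2.28]
scene 0.55 center [0.6646 0.3352] bed [ 49.  426.2   0. ] 300
handle dir deg 116.0 43 r 0.063
t 22.2 bed [ 47.5 387.9 220.6] F [0.  0.8 0.3] w 39.4 g 0.0 q [-0.45  0.48 -0.03  1.27  0.02  1.39 -2.28]
to pitch 90 n 5
first [0.0002, -0.0002, 0.0273, 0.06, -0.05, -0.04]
last [0.0003, -0.0001, 0.0273, 0.06, -0.05, -0.04]
    [0.0002, -0.0002, 0.0273]
    [0.0003, -0.0002, 0.0273]
    [0.0003, -0.0001, 0.0273]
   q [-0.44  0.57 -0.04  1.42  0.02  1.16 -2.28] err 0.0
```

Emit:
drive_tool(
  rows=[
    [0,0,0.03,0,0,0,45],
    [0,0,0.03,0,0,0,45],
    [0,0,0.03,0,0,0,45],
    [0,0,0.026,0,0,0,45],
    [0,0,0.02,0,0,0,45],
    [0,0,0,0,0,0,20],
    [0,0,0,0,0,0,3],
    [0,0,0,0,0,0,0],
    [0,0,0,0,0,0,0],
  ],
)

```text
time_s: 23.32
eef_pos: [0.6559, 0.2982, 0.0858]
tool_rot: [0.993, -0.116, 0.003, 0.002]
contact_force: [-0.4, 0.2, -0.1]
width: 0.0074
grip_force: 0.0
```

Run:
```python
from mug import *
s=get_state(); p=np.array(s["eef_pos"]); r=R.from_quat(s["tool_rot"]); delta([])
c0=np.array([.6646,.3353,p[2]]); c1=np.array([.6757,.3065,p[2]]); n=10; D=np.radians(58); v=p-c0
for i in range(1,n+1):
    a=i/n; P=c0+(c1-c0)*a+R.from_euler('z',D*a).apply(v); Rt=R.from_euler('z',D/n)*r
    print(r.inv().apply(P-p).round(4), np.degrees((r.inv()*Rt).as_rotvec()).round(2)); p=P;r=Rt
```

```text
t 23.325 bed [ 48.9 388.1  85.8] F [-0.4  0.2 -0.1] w 7.4 g 0.0 q [-0.44  0.56 -0.03  1.42  0.03  1.16 -2.28]
t 23.325 bed [ 48.9 388.1  85.8] F [-0.4  0.2 -0.1] w 7.4 g 0.0 q [-0.44  0.56 -0.03  1.42  0.03  1.16 -2.28]
[0.0056 0.0023 0.    ] [ 0.04  0.01 -5.8 ]
[0.0053 0.0025 0.    ] [ 0.04  0.01 -5.8 ]
[0.005  0.0026 0.    ] [ 0.04  0.01 -5.8 ]
[0.0048 0.0027 0.    ] [ 0.04  0.01 -5.8 ]
[0.0045 0.0028 0.    ] [ 0.04  0.01 -5.8 ]
[0.0041 0.0029 0.    ] [ 0.04  0.01 -5.8 ]
[0.0038 0.0029 0.    ] [ 0.04  0.01 -5.8 ]
[0.0035 0.0029 0.    ] [ 0.04  0.01 -5.8 ]
[0.0032 0.0028 0.    ] [ 0.04  0.01 -5.8 ]
[0.0029 0.0027 0.    ] [ 0.04  0.01 -5.8 ]
```

Fingers still closing; one more closing row, then carry the mug back.

Emit:
drive_tool(
  rows=[
    [0,0,0,0,0,0,0],
    [0,0,0,0,0,0,0],
  ],
  force=15,
)

```text
time_s: 23.58
eef_pos: [0.6559, 0.2983, 0.0857]
tool_rot: [0.993, -0.116, 0.003, 0.002]
contact_force: [-0.5, 0.5, 4.6]
width: 0.0057
grip_force: 14.4
```

Emit:
drive_tool(
  rows=[
    [0.0056,0.0023,0,0,0,-5.8,0],
    [0.0053,0.0025,0,0,0,-5.8,0],
    [0.005,0.0026,0,0,0,-5.8,0],
    [0.0048,0.0027,0,0,0,-5.8,0],
    [0.0045,0.0028,0,0,0,-5.8,0],
    [0.0041,0.0029,0,0,0,-5.8,0],
    [0.0038,0.0029,0,0,0,-5.8,0],
    [0.0035,0.0029,0,0,0,-5.8,0],
    [0.0032,0.0028,0,0,0,-5.8,0],
    [0.0029,0.0027,0,0,0,-5.8,0],
  ],
)

```text
time_s: 24.82
eef_pos: [0.7014, 0.2795, 0.0859]
tool_rot: [0.924, 0.382, 0.0, 0.003]
contact_force: [-3.6, -0.9, 5.0]
width: 0.0056
grip_force: 14.8
```

Run:
```python
from mug import *
delta([]); mug(); mug("top")
t=snapshot("top"); a=t["color"].astype(int)-cv2.imread("pics/top0.png")[:,:,::-1]; 
print(np.abs(a).sum(2)[135:165,160:192].mean())
```

```text
t 24.825 bed [ 97.5 380.2  85.9] F [-3.6 -0.9  5. ] w 5.6 g 14.8 q [-0.28  0.64 -0.21  1.3   0.14  1.21 -1.29]
t 24.825 bed [ 97.5 380.2  85.9] F [-3.6 -0.9  5. ] w 5.6 g 14.8 q [-0.28  0.64 -0.21  1.3   0.14  1.21 -1.29]
scene 0.65 center [0.6756 0.3061] bed [ 66.3 400.3   0. ] 91
handle dir deg -11.0 13 r 0.065
no mug top
215.159375
```

Emit:
drive_tool(
  rows=[
    [0,0,0,0,0,0,10],
    [0,0,0,0,0,0,30],
    [0,0,0,0,0,0,45],
    [0,0,-0.02,0,0,0,45],
    [0,0,-0.04,0,0,0,45],
    [0,0,-0.05,0,0,0,45],
    [0,0,-0.02,0,0,0,45],
  ],
)

```text
time_s: 25.95
eef_pos: [0.7031, 0.2808, 0.221]
tool_rot: [0.925, 0.38, 0.005, 0.003]
contact_force: [0.4, -0.4, 0.6]
width: 0.0393
grip_force: 0.0
```

Run:
```python
from mug import *
delta([]); mug(); mug("top")
import cv2
for cam in ("scene","top"):
    p=snapshot(cam)
    # peg: dark points above disc
    v,u=np.nonzero(p["depth"]>0); c=(back(p,np.c_[u,v])-TB)@RB*1000
    k=(np.hypot(c[:,0]-125,c[:,1]-50)<46)&(c[:,2]>105)&(c[:,2]<140); q=c[k]; print(cam,len(q),np.median(q,0).round(1),q.min(0).round(1),q.max(0).round(1))
    d=(np.hypot(c[:,0]-125,c[:,1]-50)<60)&(abs(c[:,2]-91)<6); q=c[d]; print(" disc",q.min(0).round(1),q.max(0).round(1),np.percentile(q[:,2],50))
# rows to above the peg, keep present yaw
s=get_state(); r=R.from_quat(s["tool_rot"]); P=w([96,63,190]); print("to peg tool-frame",r.inv().apply(P-s["eef_pos"]).round(4), "rot fix",np.degrees((r.inv()*tool(90,0,1)).as_rotvec()).round(1), ik(P,r,np.array(s["joints"])))
```

```text
t 25.95 bed [ 98.8 381.9 221. ] F [ 0.4 -0.4  0.6] w 39.3 g 0.0 q [-0.28  0.56 -0.22  1.15  0.12  1.43 -1.28]
t 25.95 bed [ 98.8 381.9 221. ] F [ 0.4 -0.4  0.6] w 39.3 g 0.0 q [-0.28  0.56 -0.22  1.15  0.12  1.43 -1.28]
scene 0.84 center [0.6747 0.3058] bed [ 65.5 399.8   0. ] 304
handle dir deg 179.0 20 r 0.06
top 0.44 center [0.6728 0.3038] bed [ 64.1 397.4   0. ] 23
scene 65 [ 98.3  62.2 123.6] [ 87.4  56.4 105.7] [102.4  68.6 131.6]
 disc [83.  9. 85.] [167.4  91.7  96.9] 91.02429722078661
top 25 [ 93.   60.5 126. ] [ 88.8  46.  106. ] [126.7  66.8 133.4]
 disc [82.4  7.3 85. ] [166.3  90.5  97. ] 90.15560520068918
to peg tool-frame [-0.2683  0.1684  0.0241] rot fix [ 0.4  0.1 57.8] (array([ 0.07626527,  0.30250368, -0.09265952,  1.56851695,  0.0353858 ,
        1.27181167, -0.81308809]), np.float64(3.4070175448173626e-05))
```

Emit:
drive_tool(
  rows=[
    [-0.0335,0.021,0.003,0,0,0,45],
    [-0.0335,0.021,0.003,0,0,0,45],
    [-0.0335,0.021,0.003,0,0,0,45],
    [-0.0335,0.021,0.003,0,0,0,45],
    [-0.0335,0.021,0.003,0,0,0,45],
    [-0.0335,0.021,0.003,0,0,0,45],
    [-0.0335,0.021,0.003,0,0,0,45],
    [-0.0335,0.021,0.003,0,0,0,45],
    [0,0,0,0,0,0,45],
  ],
)

```text
time_s: 27.38
eef_pos: [0.6274, -0.0337, 0.1897]
tool_rot: [0.926, 0.377, -0.001, 0.003]
contact_force: [-0.5, -0.1, -1.0]
width: 0.0392
grip_force: 0.0
```

Run:
```python
from mug import *
delta([])
s=get_state(); r=R.from_quat(s["tool_rot"]); P=w([95.5,62.5,112]); print(r.inv().apply(P-s["eef_pos"]).round(4),"z",r.as_matrix()[:,2].round(3))
```

```text
t 27.375 bed [ 96.2  58.4 189.7] F [-0.5 -0.1 -1. ] w 39.2 g 0.0 q [ 0.12  0.3  -0.13  1.57  0.05  1.27 -0.82]
t 27.375 bed [ 96.2  58.4 189.7] F [-0.5 -0.1 -1. ] w 39.2 g 0.0 q [ 0.12  0.3  -0.13  1.57  0.05  1.27 -0.82]
[ 0.0035 -0.0032  0.0777] z [-0.    -0.007 -1.   ]
```

Emit:
drive_tool(
  rows=[
    [0.002,-0.002,0.02,0,0,0,45],
    [0,0,0.025,0,0,0,45],
    [0,0,0.02,0,0,0,45],
    [0,0,0.0125,0,0,0,45],
    [0,0,0,0,0,0,25],
    [0,0,0,0,0,0,10],
    [0,0,0,0,0,0,5],
    [0,0,0,0,0,0,5],
  ],
  force=15,
)

```text
time_s: 28.38
eef_pos: [0.6311, -0.0267, 0.1157]
tool_rot: [0.925, 0.38, 0.003, 0.004]
contact_force: [2.8, -1.3, -0.3]
width: 0.0136
grip_force: 15.0
```

```bash
cat > crank.py <<'E'
from mug import *
import sys
s=get_state(); p=np.array(s["eef_pos"]); r=R.from_quat(s["tool_rot"]); delta([])
b=(p-TB)@RB*1000; th=np.arctan2(b[1]-50,125-b[0]); print("theta mod 2pi",th.round(3),"radius",np.hypot(b[0]-125,b[1]-50).round(1))
d=float(sys.argv[1]); n=int(sys.argv[2])
for i in range(1,n+1):
    a=th+d*i; P=w([125-32*np.cos(a),50+32*np.sin(a),112]); print(r.inv().apply(P-p).round(4).tolist(),round(a,2)); p=P
E
python3 crank.py .25 10
```

```text
t 28.375 bed [ 98.3  66.1 115.7] F [ 2.8 -1.3 -0.3] w 13.6 g 15.0 q [ 0.11  0.36 -0.14  1.65  0.06  1.13 -0.84]
t 28.375 bed [ 98.3  66.1 115.7] F [ 2.8 -1.3 -0.3] w 13.6 g 15.0 q [ 0.11  0.36 -0.14  1.65  0.06  1.13 -0.84]
theta mod 2pi 0.541 radius 31.2
[0.0079, -0.0001, 0.0037] 0.79
[0.0075, 0.0028, 0.0] 1.04
[0.0066, 0.0045, 0.0001] 1.29
[0.0052, 0.006, 0.0001] 1.54
[0.0036, 0.0071, 0.0001] 1.79
[0.0017, 0.0078, 0.0001] 2.04
[-0.0003, 0.008, 0.0001] 2.29
[-0.0022, 0.0077, 0.0001] 2.54
[-0.004, 0.0069, 0.0001] 2.79
[-0.0056, 0.0057, 0.0] 3.04
```

Emit:
drive_tool(
  rows=[
    [0.0078,0,0,0,0,0,5],
    [0.0075,0.0028,0,0,0,0,5],
    [0.0066,0.0045,0,0,0,0,5],
    [0.0052,0.006,0,0,0,0,5],
    [0.0036,0.0071,0,0,0,0,5],
    [0.0017,0.0078,0,0,0,0,5],
    [-0.0003,0.008,0,0,0,0,5],
    [-0.0022,0.0077,0,0,0,0,5],
  ],
)

```text
time_s: 29.38
eef_pos: [0.6848, -0.0294, 0.1158]
tool_rot: [0.924, 0.382, 0.005, 0.001]
contact_force: [6.2, 7.1, 0.9]
width: 0.0132
grip_force: 15.0
```

```bash
python3 crank.py .25 10
```

```text
t 29.375 bed [151.2  75.6 115.8] F [6.2 7.1 0.9] w 13.2 g 15.0 q [ 0.1   0.47 -0.13  1.5   0.06  1.17 -0.82]
t 29.375 bed [151.2  75.6 115.8] F [6.2 7.1 0.9] w 13.2 g 15.0 q [ 0.1   0.47 -0.13  1.5   0.06  1.17 -0.82]
theta mod 2pi 2.368 radius 36.6
[-0.0074, 0.0063, 0.0037] 2.62
[-0.0046, 0.0065, -0.0] 2.87
[-0.0061, 0.0052, -0.0] 3.12
[-0.0072, 0.0035, -0.0] 3.37
[-0.0078, 0.0016, -0.0001] 3.62
[-0.008, -0.0003, -0.0001] 3.87
[-0.0076, -0.0023, -0.0001] 4.12
[-0.0068, -0.0041, -0.0001] 4.37
[-0.0056, -0.0057, -0.0001] 4.62
[-0.004, -0.0069, -0.0001] 4.87
```

```bash
sed -i 's/b\[1\]-50,125-b\[0\]/b[1]-CY,CX-b[0]/; s/b\[0\]-125,b\[1\]-50/b[0]-CX,b[1]-CY/; s/\[125-32\*np.cos(a),50+32/[CX-32*np.cos(a),CY+32/; s/^import sys/import sys; CX,CY=127.8,53.7/' crank.py; python3 crank.py .25 10
```

```text
t 29.375 bed [151.2  75.6 115.8] F [6.2 7.1 0.9] w 13.2 g 15.0 q [ 0.1   0.47 -0.13  1.5   0.06  1.17 -0.82]
t 29.375 bed [151.2  75.6 115.8] F [6.2 7.1 0.9] w 13.2 g 15.0 q [ 0.1   0.47 -0.13  1.5   0.06  1.17 -0.82]
theta mod 2pi 2.389 radius 32.1
[-0.0031, 0.0074, 0.0038] 2.64
[-0.0047, 0.0064, -0.0] 2.89
[-0.0062, 0.0051, -0.0] 3.14
[-0.0072, 0.0034, -0.0] 3.39
[-0.0078, 0.0015, -0.0001] 3.64
[-0.008, -0.0005, -0.0001] 3.89
[-0.0076, -0.0025, -0.0001] 4.14
[-0.0067, -0.0043, -0.0001] 4.39
[-0.0055, -0.0058, -0.0001] 4.64
[-0.0039, -0.007, -0.0001] 4.89
```

Emit:
drive_tool(
  rows=[
    [-0.0031,0.0074,0,0,0,0,5],
    [-0.0047,0.0064,0,0,0,0,5],
    [-0.0062,0.0051,0,0,0,0,5],
    [-0.0072,0.0034,0,0,0,0,5],
  ],
)

```text
time_s: 29.88
eef_pos: [0.6829, -0.0648, 0.1156]
tool_rot: [0.925, 0.381, 0.002, 0.002]
contact_force: [-1.5, 4.3, 7.4]
width: 0.0135
grip_force: 15.0
```

```bash
python3 crank.py .25 9
```

```text
t 29.875 bed [157.3  40.7 115.6] F [-1.5  4.3  7.4] w 13.5 g 15.0 q [ 0.14  0.47 -0.12  1.5   0.06  1.17 -0.77]
t 29.875 bed [157.3  40.7 115.6] F [-1.5  4.3  7.4] w 13.5 g 15.0 q [ 0.14  0.47 -0.12  1.5   0.06  1.17 -0.77]
theta mod 2pi -2.727 radius 32.3
[-0.008, -0.0001, 0.0036] -2.48
[-0.0078, -0.0018, -0.0] -2.23
[-0.0071, -0.0037, -0.0] -1.98
[-0.006, -0.0053, -0.0] -1.73
[-0.0045, -0.0066, -0.0] -1.48
[-0.0027, -0.0075, -0.0] -1.23
[-0.0007, -0.0079, -0.0] -0.98
[0.0013, -0.0079, -0.0] -0.73
[0.0032, -0.0073, -0.0] -0.48
```

Emit:
drive_tool(
  rows=[
    [-0.008,-0.0001,0,0,0,0,5],
    [-0.0078,-0.0018,0,0,0,0,5],
    [-0.0071,-0.0037,0,0,0,0,5],
    [-0.006,-0.0053,0,0,0,0,5],
    [-0.0045,-0.0066,0,0,0,0,5],
    [-0.0027,-0.0075,0,0,0,0,5],
    [-0.0007,-0.0079,0,0,0,0,5],
  ],
)

```text
time_s: 30.75
eef_pos: [0.6347, -0.0681, 0.1156]
tool_rot: [0.925, 0.381, 0.003, 0.003]
contact_force: [5.7, 3.1, 2.3]
width: 0.0134
grip_force: 15.0
```

```bash
python3 crank.py .2 10
```

```text
t 30.75 bed [111.1  26.5 115.6] F [5.7 3.1 2.3] w 13.4 g 15.0 q [ 0.16  0.37 -0.12  1.63  0.05  1.13 -0.76]
t 30.75 bed [111.1  26.5 115.6] F [5.7 3.1 2.3] w 13.4 g 15.0 q [ 0.16  0.37 -0.12  1.63  0.05  1.13 -0.76]
theta mod 2pi -1.02 radius 31.9
[0.0004, -0.0064, 0.0035] -0.82
[0.0018, -0.0061, -0.0] -0.62
[0.003, -0.0056, -0.0] -0.42
[0.0041, -0.0049, -0.0] -0.22
[0.005, -0.004, -0.0] -0.02
[0.0057, -0.003, -0.0] 0.18
[0.0061, -0.0018, 0.0] 0.38
[0.0064, -0.0005, 0.0] 0.58
[0.0063, 0.0008, 0.0] 0.78
[0.0061, 0.002, 0.0] 0.98
```

Emit:
drive_tool(
  rows=[
    [0.0004,-0.0064,0,0,0,0,5],
    [0.0018,-0.0061,0,0,0,0,5],
    [0.003,-0.0056,0,0,0,0,5],
    [0.0041,-0.0049,0,0,0,0,5],
    [0.005,-0.004,0,0,0,0,5],
    [0.0057,-0.003,0,0,0,0,5],
    [0.0061,-0.0018,0,0,0,0,5],
  ],
)

```text
time_s: 31.62
eef_pos: [0.629, -0.0305, 0.1154]
tool_rot: [0.925, 0.38, 0.0, 0.004]
contact_force: [-1.3, -1.6, 8.7]
width: 0.0136
grip_force: 15.0
```

```bash
python3 crank.py .1 4
```

```text
t 31.625 bed [ 97.   61.9 115.4] F [-1.3 -1.6  8.7] w 13.6 g 15.0 q [ 0.11  0.36 -0.14  1.65  0.06  1.13 -0.83]
t 31.625 bed [ 97.   61.9 115.4] F [-1.3 -1.6  8.7] w 13.6 g 15.0 q [ 0.11  0.36 -0.14  1.65  0.06  1.13 -0.83]
theta mod 2pi 0.261 radius 31.9
[0.0031, -0.0009, 0.0034] 0.36
[0.0032, -0.0005, -0.0] 0.46
[0.0032, -0.0002, -0.0] 0.56
[0.0032, 0.0002, -0.0] 0.66
```

Emit:
drive_tool(
  rows=[
    [0.0031,-0.0008,0,0,0,0,5],
    [0.0032,-0.0005,0,0,0,0,5],
    [0.0026,-0.0002,0,0,0,0,5],
    [0,0,0,0,0,0,5],
  ],
)

```text
time_s: 32.12
eef_pos: [0.6343, -0.023, 0.1155]
tool_rot: [0.925, 0.38, 0.0, 0.004]
contact_force: [-0.0, -2.4, 8.0]
width: 0.0136
grip_force: 15.0
```

```bash
python3 crank.py .05 3
```

```text
t 32.125 bed [100.5  70.4 115.5] F [-0.  -2.4  8. ] w 13.6 g 15.0 q [ 0.1   0.37 -0.14  1.64  0.06  1.14 -0.85]
t 32.125 bed [100.5  70.4 115.5] F [-0.  -2.4  8. ] w 13.6 g 15.0 q [ 0.1   0.37 -0.14  1.64  0.06  1.14 -0.85]
theta mod 2pi 0.551 radius 32.0
[0.0016, -0.0, 0.0035] 0.6
[0.0016, 0.0001, -0.0] 0.65
[0.0016, 0.0002, -0.0] 0.7
```

Emit:
drive_tool(
  rows=[
    [0.0015,0,0,0,0,0,5],
    [0.0015,0,0,0,0,0,5],
    [0,0,0,0,0,0,5],
  ],
)

```text
time_s: 32.5
eef_pos: [0.6345, -0.0228, 0.1154]
tool_rot: [0.925, 0.379, -0.002, 0.004]
contact_force: [-5.3, -5.0, 13.1]
width: 0.0133
grip_force: 15.0
```

```bash
python3 crank.py .05 1
python3 - <<'E'
from mug import *
p=snapshot("scene"); v,u=np.nonzero(p["depth"]>0); c=(back(p,np.c_[u,v])-TB)@RB*1000
k=(c[:,1]>30)&(c[:,1]<80)&(abs(c[:,2]-75)<4)&(c[:,0]>-50)&(c[:,0]<44); print("face x",np.percentile(c[k],[1,99],axis=0).round(1))
k=(c[:,1]>28)&(c[:,1]<82)&(abs(c[:,2]-70)<2.5)&(c[:,0]>44)&(c[:,0]<90); print("jaw top",k.sum(),np.percentile(c[k],[3,97],axis=0).round(1))
E
```

```text
t 32.5 bed [100.7  70.6 115.4] F [-5.3 -5.  13.1] w 13.3 g 15.0 q [ 0.1   0.37 -0.14  1.63  0.07  1.14 -0.85]
t 32.5 bed [100.7  70.6 115.4] F [-5.3 -5.  13.1] w 13.3 g 15.0 q [ 0.1   0.37 -0.14  1.63  0.07  1.14 -0.85]
theta mod 2pi 0.558 radius 31.9
[0.0016, -0.0001, 0.0034] 0.61
t 32.5 bed [100.7  70.6 115.4] F [-5.3 -5.  13.1] w 13.3 g 15.0 q [ 0.1   0.37 -0.14  1.63  0.07  1.14 -0.85]
face x [[27.7 79.8 77.2]
 [27.7 79.8 77.2]]
jaw top 6 [[45.1 33.8 70.1]
 [57.3 80.8 71.8]]
```

Emit:
drive_tool(
  rows=[
    [-0.0025,0,0,0,0,0,5],
    [0,0,0,0,0,0,15],
    [0,0,0,0,0,0,30],
    [0,0,0,0,0,0,45],
    [0,0,-0.015,0,0,0,45],
    [0,0,-0.03,0,0,0,45],
    [0,0,-0.05,0,0,0,45],
    [0,0,-0.06,0,0,0,45],
    [0,0,-0.06,0,0,0,45],
  ],
)

```text
time_s: 33.67
eef_pos: [0.6335, -0.0193, 0.3321]
tool_rot: [0.925, 0.38, 0.001, 0.003]
contact_force: [1.0, -0.2, 0.8]
width: 0.0391
grip_force: 0.0
```

Run:
```python
from mug import *
delta([]); mug()
for cam in ("scene","top"):
    p=snapshot(cam); v,u=np.nonzero(p["depth"]>0); c=(back(p,np.c_[u,v])-TB)@RB*1000
    col=p["color"][v,u].astype(int)
    k=(c[:,1]>25)&(c[:,1]<122)&(abs(c[:,2]-75.5)<3)&(c[:,0]>-60)&(c[:,0]<60); q=c[k]
    if len(q)>20: print(cam,"die rect",[np.round(x,1) for x in cv2.minAreaRect(q[:,:2].astype(np.float32))],len(q))
    k=(c[:,1]>-5)&(c[:,1]<150)&(abs(c[:,2]-75.5)<4)&(abs(c[:,0])<35); q=c[k]; print(" y range",np.percentile(q[:,1],[.5,99.5]).round(1),"z",np.median(q[:,2]).round(1))
    k=(np.hypot(c[:,0]-127,c[:,1]-52)<48)&(c[:,2]>105)&(c[:,2]<140); print(" peg",np.median(c[k],0).round(1),k.sum())
    # x profile of heights at y 45..65
    k=(abs(c[:,1]-55)<8)
    for x in range(-60,90,6):
        j=k&(abs(c[:,0]-x)<3); print((x,c[j,2].mean().round(0)) if j.any() else (x,None),end=" ")
    print()
    save(p,"end_"+cam)
for n in ["glue","oil","spanner","stapler","brush"]:
    for o in outline_of(p,n)[:1]:
        c=cloud(p,o["region"]); print(n,np.percentile(c,3,axis=0).round(3),np.percentile(c,97,axis=0).round(3))
```

```text
t 33.675 bed [ 98.9  73.8 332.1] F [ 1.  -0.2  0.8] w 39.1 g 0.0 q [ 0.1   0.26 -0.14  1.34  0.04  1.54 -0.83]
t 33.675 bed [ 98.9  73.8 332.1] F [ 1.  -0.2  0.8] w 39.1 g 0.0 q [ 0.1   0.26 -0.14  1.34  0.04  1.54 -0.83]
scene 0.64 center [0.6743 0.3058] bed [ 65.1 399.8   0. ] 315
handle dir deg 178.0 27 r 0.062
scene die rect [array([-0.4, 73.6]), array([ 96.8, 113.3]), np.float64(90.0)] 1052
 y range [ 12.2 130.8] z 76.0
 peg [100.3  67.  124.8] 66
(-60, np.float64(70.0)) (-54, np.float64(71.0)) (-48, np.float64(71.0)) (-42, np.float64(76.0)) (-36, np.float64(76.0)) (-30, np.float64(77.0)) (-24, np.float64(76.0)) (-18, np.float64(76.0)) (-12, np.float64(76.0)) (-6, np.float64(77.0)) (0, np.float64(76.0)) (6, np.float64(76.0)) (12, np.float64(76.0)) (18, np.float64(76.0)) (24, np.float64(76.0)) (30, np.float64(77.0)) (36, np.float64(76.0)) (42, np.float64(75.0)) (48, np.float64(73.0)) (54, np.float64(64.0)) (60, np.float64(70.0)) (66, None) (72, None) (78, None) (84, np.float64(91.0)) 
top die rect [array([ -9.4, 118.3]), array([72.6, 16.8]), np.float64(13.6)] 71
 y range [104.  1
[... 165 characters left out ...]
np.float64(731.0)) (-24, np.float64(732.0)) (-18, np.float64(732.0)) (-12, np.float64(732.0)) (-6, np.float64(732.0)) (0, np.float64(732.0)) (6, np.float64(732.0)) (12, np.float64(732.0)) (18, np.float64(732.0)) (24, np.float64(732.0)) (30, np.float64(732.0)) (36, np.float64(732.0)) (42, np.float64(731.0)) (48, np.float64(731.0)) (54, np.float64(731.0)) (60, np.float64(731.0)) (66, np.float64(729.0)) (72, np.float64(719.0)) (78, np.float64(723.0)) (84, np.float64(727.0)) 
glue [0.53  0.389 0.019] [0.587 0.447 0.105]
oil [ 0.614 -0.213  0.018] [ 0.637 -0.186  0.087]
stapler [ 0.433 -0.452  0.004] [ 0.504 -0.349  0.047]
brush [ 0.342  0.304 -0.001] [0.449 0.429 0.025]
  return _methods._mean(a, axis=axis, dtype=dtype,
  ret = um.true_divide(
```

```bash
python3 -c "
from cell import *
print(job_done())"
```

```text
the job is handed in; nothing more can be done
None
```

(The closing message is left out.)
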